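Unload the ultrasonic cleaner into the drying tin

ROBOT

A 7-joint arm with a two-finger parallel gripper is mounted at the origin on the work surface. World frame = base frame: x ahead of the robot, y to its left, z up, the work surface at z = 0. Lengths are in mm, angles in rad, forces in N, time in s.
With the tool pointing down it reaches from about 400 to 875 mm from the base axis. Payload 4.4 kg.
Tool frame: the origin (TCP) lies where the fingers leave the gripper's body, on its centre line; the fingertips stand 73 mm ahead of it and the grasp point (between the pads) lies 54 mm ahead of it; z points along the fingers, y is the line along which they close (so a half turn about z gives the same grasp; the last joint's range is limited). The gripper opens to 85 mm and grips with 20 to 120 N. Pads are 22 mm wide; open, the fingers measure 114 mm over their backs; the gripper's body (76 mm by 85 mm) begins 54 mm behind the grasp point. The pads swing forward as they close: fully open they stand 13 mm farther back than shut.
Start: joints at [-1.224, 0.628, 0.038, 1.517, -0.027, 0.996, -0.02], TCP at [260.745, 595.423, 303.913] pointing down, gripper open.
Joint ranges: [-3.06, 3.06], [-0.37, 2.12], [-1.25, 1.32], [0.18, 2.47], [-1.1, 4.24], [0.23, 1.98], [-2.94, 2.94]. Speed limits (rad/s): [2.57, 2.57, 3.14, 3.14, 3.14, 3.14, 3.14].

INTERFACE

Orientations are given as [roll, pitch, yaw] about the fixed x, y, z axes, in that order (R = Rz(yaw) Ry(pitch) Rx(roll)).
In Python, from cell import ctrl gives the robot as it stands.
- The arm moves only by the tool send_rows, never from a script. Its argument "rows" is a list that holds one entry, the list of rows, each a list of 6 numbers: the shift along the tool's x, y, z in cm, then the turn, a rotation vector about the tool's x, y, z in rad. In form: [[[tx, ty, tz, wx, wy, wz], ...]]. A call has 1 to 10 rows; each row is the pose to reach, as a shift and turn from the pose commanded when the call began, along the tool's axes at that moment; what a row does not reach only later rows make up. A row lasts 1/10 s, in which the tool goes at most 50 mm and 8.59 degrees, less where a joint would pass 70% of its speed; a pose out of reach is approached as far as the arm can. A call with a gripper value outside its range is refused whole. "grip" is the closure in counts, from 0 (fully open) to 255 (shut), set as the call begins (left out, the last holds). The fingers move at their own pace and stop on an object; the grip force is fixed at half the most. Time passes only in rows, so rows that repeat a pose let the fingers close. It gives the time, the measured TCP pose, the force, the opening and the grip force at its end, in the units of the state.
- ctrl.read_state(): the state, without advancing time (a new reading comes with each control period).
- ctrl.get_image(name): name is "scene" or "top"; returns a dict with "pixels" (400x640x3 uint8, red, green, blue), "fx", "fy", "cx", "cy" (pixels), "extrinsics" (4x4, takes a point from camera to world coordinates). Camera axes: x right, y up, looking along -z (the intrinsics and any distortion apply to the point x, -y, -z); pixel columns grow to the right and rows downward; lengths in mm; the calibration is good to about 2 mm. A picture is of the moment at which its call begins. There is no depth.
- ctrl.finish_job(): hands the job in; it is judged then, once.
The state is a dict: "clock": time; "qpos": joint angles; "qd": joint speeds; "tau": joint torques, N m; "eef_pos": TCP position; "tool_rot": TCP orientation; "force": force on the tool from outside, world axes, zero at the start; "torque": the same for the moment, N m; "width": finger opening in mm; "gripper_force": force on a finger pad.
Only numpy, scipy, OpenCV 4.12 (cv2) and the standard library are available. Lean on these libraries where they do the work, as an engineer would, in place of code of your own. Each camera call takes 0.05 s, during which the arm holds its last target. There are 200 camera calls.

TASK

The cleaning cycle is over: swing the ultrasonic cleaner's lid right over so that it stays open by itself, lift all the flanged hubs out of its basket, and pack them in the round drying tin, flange down and boss up, flat on the tin's floor in a single layer. Then close the cleaner's lid again; the tin stays upright on the counter, and the other things are left where they are.

Things in the scene. Friction and masses are not known exactly. Their poses are not given: they have to be found in the camera images.
- lid (a joint): hinge angle of the cleaner's blue lid (rad): 0 closed, 1.95 at its open stop. The lid weighs 0.45 kg, the hinge is damped (0.2 N m s/rad) but not stiff: let go below about 1.4 it sinks shut within 2 s, above about 1.5 it sinks open and stays
- lid_handle (a point): middle of the lid's handle, moving with it: a round black bar 12 diameter, 96 clear between two posts, parallel to the hinge, its centre 35 above the lid's top face and 17 back from the lid's front edge; 200 above the counter when closed. Pinched from above, the bar can turn between the fingers as the lid swings
- lid_hinge (a point): middle of the hinge line at the cleaner's rear top edge, 152 above the counter; the hinge line runs along the cleaner's y axis; with the lid closed the handle is 165 toward the cleaner's front (its -x) and 48 above this point. The lid plate is 182 from hinge to front edge, 288 wide, 10 thick
- cleaner: benchtop ultrasonic cleaner, drained, fixed: steel case 180 deep (its x), 280 wide (y), 150 high; blue front panel with two knobs on its -x side, facing about to the robot's right; lid hinged at its rear (+x). In it hangs a fixed wire basket, 136 (x) by 216 (y) clear, centred, floor 100 above the counter, walls up to 150. Origin: centre of the underside, on the counter
- tin: round dark steel drying tin, loose, 0.45 kg: 149 clear diameter inside, 157 outside, 28 high, floor 3 thick; standing on the counter to the right of the cleaner. Origin: centre of its underside, z up. It just holds seven hubs in one layer, one in the middle and six round it
- hub1: flanged hub of bare aluminium, 70 g: flange 46 diameter, 10 thick; a boss 18 diameter rises 26 from its middle (36 high in all). Origin: centre of the flange's underside, z up through the boss. Starts boss up on the basket floor. Five to seven of the hubs are present; absent ones read None
- hub2: flanged hub of bare aluminium, 70 g: flange 46 diameter, 10 thick; a boss 18 diameter rises 26 from its middle (36 high in all). Origin: centre of the flange's underside, z up through the boss. Starts boss up on the basket floor. Five to seven of the hubs are present; absent ones read None
- hub3: flanged hub of bare aluminium, 70 g: flange 46 diameter, 10 thick; a boss 18 diameter rises 26 from its middle (36 high in all). Origin: centre of the flange's underside, z up through the boss. Starts boss up on the basket floor. Five to seven of the hubs are present; absent ones read None
- hub4: flanged hub of bare aluminium, 70 g: flange 46 diameter, 10 thick; a boss 18 diameter rises 26 from its middle (36 high in all). Origin: centre of the flange's underside, z up through the boss. Starts boss up on the basket floor. Five to seven of the hubs are present; absent ones read None
- hub5: flanged hub of bare aluminium, 70 g: flange 46 diameter, 10 thick; a boss 18 diameter rises 26 from its middle (36 high in all). Origin: centre of the flange's underside, z up through the boss. Starts boss up on the basket floor. Five to seven of the hubs are present; absent ones read None
- hub6: flanged hub of bare aluminium, 70 g: flange 46 diameter, 10 thick; a boss 18 diameter rises 26 from its middle (36 high in all). Origin: centre of the flange's underside, z up through the boss. Starts boss up on the basket floor. Five to seven of the hubs are present; absent ones read None
- hub7: flanged hub of bare aluminium, 70 g: flange 46 diameter, 10 thick; a boss 18 diameter rises 26 from its middle (36 high in all). Origin: centre of the flange's underside, z up through the boss. Starts boss up on the basket floor. Five to seven of the hubs are present; absent ones read None
- brush: bystander: hand brush lying flat on the counter beside the tin; leave it
- beaker: bystander: open glass beaker, 68 diameter, 85 high, standing beyond the tin; leave it
- wrench: bystander: steel wrench lying flat behind the cleaner, to its left as the robot sees it; leave it
- jar: bystander: closed amber glass jar, 64 diameter, 85 high, beyond the cleaner; leave it
- can: bystander: plain metal can, 60 diameter, 70 high, on the robot's side of the tin; leave it
- spray: bystander: blue spray bottle, 74 diameter, 206 high, at the far side of the counter; leave it
Things that resemble listed ones, but are neither listed nor needed, are in the scene too. Several things have the shape of the tin; the one meant has the colours described above.

How it is judged (in metres and radians):
On the way, in this order (a step that is already met when the one before it is completed fails the run):
1. the lid stands open by itself (beyond 1.6 rad, the fingers touching nothing) (value of joint lid above 1.6 rad and contact force between the fingers and anything else below 0.1 N), for 0.3 s.
2. all the hubs lie flat in the tin, flange down (horizontal distance between each of hub1, hub2, hub3, hub4, hub5, hub6, hub7 and tin below 0.056 m and z of hub1 in the frame of tin between 0 and 0.006 m and angle between each of hub1, hub2, hub3, hub4, hub5, hub6, hub7's own z axis and vertical below 0.1 rad and z of hub2 in the frame of tin between 0 and 0.006 m and z of hub3 in the frame of tin between 0 and 0.006 m and z of hub4 in the frame of tin between 0 and 0.006 m and z of hub5 in the frame of tin between 0 and 0.006 m and z of hub6 in the frame of tin between 0 and 0.006 m and z of hub7 in the frame of tin between 0 and 0.006 m), for 0.3 s.
At the end, for the whole second after the job is handed in: every hub present lies at rest in the tin, flange down, flat on its floor (within 3 mm of the floor, tilted less than 0.1 rad); the tin stands flat on the counter; the cleaner's lid is closed (below 0.05 rad) (all of step 2 and linear speed of each of hub1, hub2, hub3, hub4, hub5, hub6, hub7, tin below 0.02 m/s and value of joint lid below 0.05 rad and angle between tin's own z axis and vertical below 0.05 rad and height (world z) of tin below 0.005 m); the robot touches nothing.
It fails at once if a bystander is shoved more than 4 cm or knocked over (distance of any of brush, beaker, wrench, jar, can, spray from where it was at the start of the episode above 0.04 m or angle between any of brush, beaker, wrench, jar, can, spray's own z axis and vertical above 0.6 rad).
Of hub1, hub2, hub3, hub4, hub5, hub6, hub7 only 5 to 7 are there at a start; the rules pass over those that are not, and their reading is None.
At some moment in a run one of tin may be knocked a few centimetres aside while the robot is not near it.
Once in a run the grip may slacken for a moment while it holds something.
It also fails if it takes over 210 s, if anything falls off the work surface, if the arm or the gripper's body presses on something with over 40 N, if the wrist force passes 120 N, or if a joint passes its speed limit or range.

## Working session

There is one attempt and no reset: what is moved stays moved. The work goes in short steps, Python scripts to look and compute and a tool call to move; the robot and the scene stay as the last step left them, time stands still between calls to the robot, and variables do not carry over. Pictures are saved under pics/ and viewed, at most 14 in all, crops included, and the job is handed in when it is done.

Besides the shell and the picture viewer there is one more tool, called after "Emit:" in YAML: its name, and indented under it one key for each argument. send_rows: Moves the arm, as the interface text tells. Its arguments: {"type":"object","properties":{"rows":{"type":"array","items":{"type":"array","items":{"type":"array","items":{"type":"number"}}}},"grip":{"type":"number"}},"required":["rows"]}

```bash
mkdir -p pics; ls; cat > h.py <<'E'
import numpy as np, cv2
from cell import ctrl
from scipy.spatial.transform import Rotation as R
def snap(name,fn=None):
    d=ctrl.get_image(name); im=np.array(d["pixels"])[:,:,::-1].copy()
    if fn: cv2.imwrite("pics/"+fn,im)
    return im,d
def ray(d,u,v):
    E=np.array(d["extrinsics"]); p=np.array([(u-d["cx"])/d["fx"],-(v-d["cy"])/d["fy"],-1.])
    return E[:3,3],E[:3,:3]@p
def onz(d,u,v,z):
    o,r=ray(d,u,v); return o+r*(z-o[2])/r[2]
def proj(d,P):
    E=np.array(d["extrinsics"]); c=E[:3,:3].T@(np.array(P,float)-E[:3,3]); return d["cx"]+d["fx"]*c[0]/-c[2], d["cy"]-d["fy"]*c[1]/-c[2]
E
python3 - <<'E'
from h import *
for n in("scene","top"):
    im,d=snap(n,n+"0.png"); print({k:(np.round(v,2).tolist() if k!="pixels" else 0) for k,v in d.items()})
print(ctrl.read_state())
E
```

```text
pics
{'pixels': 0, 'fx': 502.12, 'fy': 502.12, 'cx': 326.15, 'cy': 200.0, 'extrinsics': [[0.6, -0.55, 0.58, 1459.78], [0.8, 0.43, -0.42, -673.59], [-0.02, 0.72, 0.69, 1237.42], [0.0, 0.0, 0.0, 1.0]]}
{'pixels': 0, 'fx': 440.8, 'fy': 440.8, 'cx': 322.49, 'cy': 206.66, 'extrinsics': [[0.03, 1.0, -0.06, 453.39], [-1.0, 0.03, 0.01, -17.12], [0.01, 0.06, 1.0, 1627.95], [0.0, 0.0, 0.0, 1.0]]}
{'clock': 0.1, 'qpos': array([-1.22380827,  0.6292245 ,  0.03841132,  1.51824742, -0.02701667,
        0.99626587, -0.02000948]), 'qd': array([ 9.84286809e-04,  1.11168449e-04,  1.94377813e-05, -7.48731807e-04,
        4.07688961e-04, -2.10866517e-03,  6.88146577e-04]), 'tau': array([ 2.77928651e-03, -5.64538157e+01,  1.23029765e+00, -1.93974227e+01,
        1.12881640e-02,  5.44244918e-03,  5.56645503e-06]), 'eef_pos': array([260.5400727 , 595.04449747, 303.10576949]), 'tool_rot': array([-3.13996384e+00, -1.96308421e-05,  2.72881355e+00]), 'force': array([-0.3817418 ,  0.93162072,  0.31161954]), 'torque': array([-0.00562278,  0.0431346 ,  0.00170711]), 'gripper_force': 0.0, 'width': 85.32406362039019}
```

View pics/scene0.png

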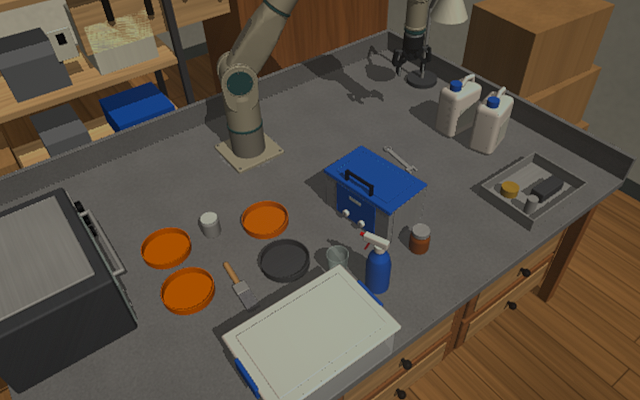

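View pics/top0.png

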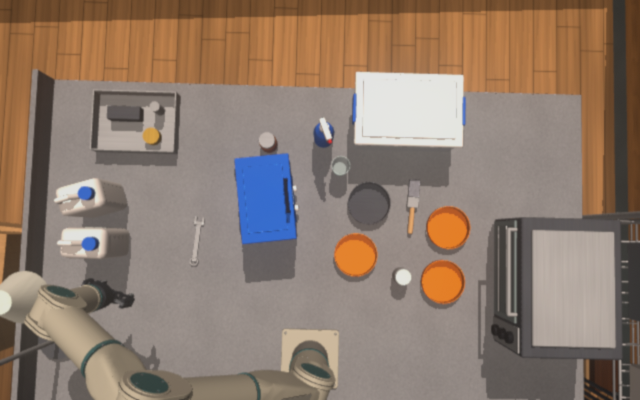

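Top view: the blue lid spans about u 235–297, v 153–243, with its handle at (287,200). The dark tin is at (368,205), with orange lookalikes around it. The scene view agrees.

```bash
cat >> h.py <<'E'
def tin(im,d,near=None):
    hsv=cv2.cvtColor(im,cv2.COLOR_BGR2HSV); g=im.max(2)
    m=((g<75)&(hsv[:,:,1]<90)).astype(np.uint8)
    x,y=(368,205) if near is None else near
    w=np.zeros_like(m); w[y-45:y+45,x-40:x+45]=1
    m=cv2.morphologyEx(m*w,cv2.MORPH_CLOSE,np.ones((9,9)))
    m=cv2.morphologyEx(m,cv2.MORPH_OPEN,np.ones((5,5)))
    c=max(cv2.findContours(m,cv2.RETR_EXTERNAL,cv2.CHAIN_APPROX_NONE)[0],key=cv2.contourArea)
    e=cv2.fitEllipse(cv2.convexHull(c)); return e,onz(d,*e[0],20)
E
python3 - <<'E'
from h import *
im,d=snap("top"); hsv=cv2.cvtColor(im,cv2.COLOR_BGR2HSV)
m=cv2.inRange(hsv,(105,150,60),(125,255,255)); m[:145]=0;m[250:]=0;m[:,:225]=0;m[:,305:]=0
c=max(cv2.findContours(m,cv2.RETR_EXTERNAL,cv2.CHAIN_APPROX_NONE)[0],key=cv2.contourArea)
r=cv2.minAreaRect(c); b=cv2.boxPoints(r); P=np.array([onz(d,*q,165) for q in b]); print(r,"\n",P.round(1),P.mean(0),[np.linalg.norm(P[i]-P[i-1]).round(1) for i in range(4)])
k=((im.max(2)<60)).astype(np.uint8); k[:170]=0;k[225:]=0;k[:,:278]=0;k[:,296:]=0
ys,xs=np.nonzero(k); r2=cv2.minAreaRect(np.c_[xs,ys].astype(np.float32)); print("handle",r2,onz(d,*r2[0],200),len(xs))
print([onz(d,*q,200).round(1) for q in cv2.boxPoints(r2)])
e,t=tin(im,d); print("tin",e,t, e[1][1]*(1628-20)/440)
i2,d2=snap("scene")
for z in(165,):
  for q in P: print("lid corner in scene",np.round(proj(d2,q),1))
print("tin in scene",np.round(proj(d2,t),1))
cv2.imwrite("pics/crop.png",cv2.resize(i2[130:300,220:450],None,fx=3,fy=3))
E
```

```text
((265.01483154296875, 198.14849853515625), (85.27468872070312, 54.727046966552734), 84.2894058227539) 
 [[690.7 267.3 165. ]
 [714.1  86.4 165. ]
 [431.8  49.9 165. ]
 [409.3 229.  165. ]] [561.4739824  158.13579161 165.        ] [np.float64(284.0), np.float64(182.4), np.float64(284.6), np.float64(180.5)]
handle ((0.0, 0.0), (0.0, 0.0), 0.0) [1190.92320686 1049.14506445  200.        ] 0
[array([1190.9, 1049.1,  200. ]), array([1190.9, 1049.1,  200. ]), array([1190.9, 1049.1,  200. ]), array([1190.9, 1049.1,  200. ])]
tin ((370.49761962890625, 185.44200134277344), (5.071024417877197, 17.856191635131836), 95.47461700439453) [ 628.28520302 -209.25055905   20.        ] 65.25626397566361
lid corner in scene [426.  183.1]
lid corner in scene [388.1 212.4]
lid corner in scene [322.1 169. ]
lid corner in scene [359.8 144.8]
tin in scene [293.3 272.8]
```

```bash
cat >> h.py <<'E'
def go(target,yaw,sub=None):
    """shift (cm, tool axes) and turn about tool z from measured pose to world target, tool down"""
    s=ctrl.read_state(); M=R.from_euler('xyz',s["tool_rot"]); t=M.inv().apply(np.array(target,float)-s["eef_pos"])/10
    rv=(M.inv()*R.from_euler('xyz',[np.pi,0,yaw])).as_rotvec()
    return t.round(2).tolist(),rv.round(3).tolist()
E
python3 - <<'E'
from h import *
im,d=snap("top"); i2,d2=snap("scene")
H=(570.9,84.7,200); print("handle proj",proj(d,H),proj(d2,H))
print(im[205,335:400].max(1).tolist()); print(im[165:245,368].max(1).tolist())
print(im[200,280:300].tolist())
print(im[90+92:215:6,287].tolist())
print(go((570.9,84.7,300),3.27))
E
```

```text
handle proj (np.float64(286.4947934175661), np.float64(194.7918067020539)) (np.float64(357.4575611282314), np.float64(178.82056022566078))
[150, 152, 152, 150, 151, 152, 153, 154, 152, 153, 154, 145, 113, 96, 94, 95, 95, 95, 95, 94, 94, 95, 96, 95, 95, 95, 95, 96, 96, 96, 96, 97, 96, 96, 97, 96, 98, 97, 98, 98, 98, 98, 98, 98, 98, 99, 97, 98, 98, 98, 97, 97, 91, 72, 76, 115, 145, 151, 151, 152, 151, 150, 152, 154, 154]
[104, 103, 104, 105, 105, 105, 106, 106, 106, 105, 104, 105, 105, 105, 106, 104, 100, 81, 70, 71, 72, 73, 73, 77, 90, 96, 97, 97, 98, 97, 98, 98, 96, 96, 96, 97, 97, 96, 97, 96, 96, 97, 97, 97, 96, 95, 95, 96, 97, 97, 97, 96, 96, 96, 96, 96, 96, 95, 92, 93, 100, 105, 105, 105, 106, 115, 139, 150, 153, 153, 155, 164, 177, 175, 169, 176, 181, 182, 183, 191]
[[206, 109, 56], [206, 108, 55], [205, 108, 56], [193, 102, 53], [146, 80, 47], [88, 56, 44], [62, 48, 46], [64, 49, 47], [110, 64, 46], [181, 97, 53], [203, 108, 56], [199, 106, 55], [168, 93, 57], [124, 84, 67], [98, 78, 73], [98, 92, 96], [110, 109, 115], [133, 135, 143], [141, 143, 152], [141, 143, 152]]
[[128, 72, 47], [116, 68, 47], [79, 53, 46], [64, 49, 47], [64, 50, 49], [82, 53, 43]]
([-48.9, -34.32, 0.38], [-0.001, -0.0, -0.541])
```

View pics/crop.png

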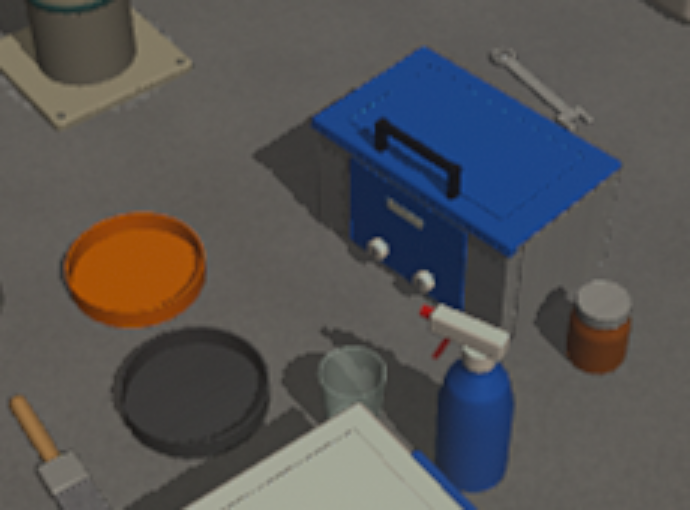

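The crop shows the closed lid with its handle mid at about scene (359,181), and the dark tin clear of its orange neighbours. The handle prediction agrees to within a few mm across the bar, so I'm moving.

Emit:
send_rows:
  rows:
    - [[-5, -3.5, 0, 0, 0, -0.1], [-10, -7, 0, 0, 0, -0.2], [-15, -10.5, 0, 0, 0, -0.3], [-20, -14, 0, 0, 0, -0.4], [-25, -17.5, 0, 0, 0, -0.5], [-30, -21, 0, 0, 0, -0.541], [-35, -24.5, 0, 0, 0, -0.541], [-40, -28, 0, 0, 0, -0.541], [-44.5, -31.5, 0, 0, 0, -0.541], [-48.9, -34.3, 0.3, 0, 0, -0.541]]
  grip: 100

```text
clock: 1.3
eef_pos: [521.0, 166.1, 303.2]
tool_rot: [3.141, 0.001, -3.013]
force: [0.2, 1.1, 0.2]
width: 52.0
gripper_force: 0.0
```

```bash
cat > tinfit.py <<'E'
from h import *
def tinc(im,d,c0=(368,205),draw=None):
    g=cv2.GaussianBlur(im,(0,0),0.8); x0,y0=c0[0]-45,c0[1]-45; s=4
    p=cv2.resize(g[y0:y0+90,x0:x0+90],None,fx=s,fy=s,interpolation=cv2.INTER_CUBIC)
    m=((p.max(2)<101)).astype(np.uint8)
    m=cv2.morphologyEx(m,cv2.MORPH_OPEN,np.ones((13,13)))
    c=max(cv2.findContours(m,cv2.RETR_EXTERNAL,cv2.CHAIN_APPROX_NONE)[0],key=cv2.contourArea)
    e=cv2.fitEllipse(cv2.convexHull(c)); 
    if draw: cv2.ellipse(p,e,(0,255,0),1); cv2.imwrite("pics/"+draw,p)
    u,v=x0+(e[0][0]+.5)/s-.5,y0+(e[0][1]+.5)/s-.5
    P=onz(d,u,v,28); return P.round(1),np.array(e[1])/s*(d["extrinsics"][2][3]-28)/d["fx"]
E
python3 - <<'E'
from tinfit import *
s=ctrl.read_state(); print(s["eef_pos"].round(1),s["tool_rot"].round(3),s["width"],s["clock"])
im=cv2.imread("pics/top0.png"); _,d=snap("top")
print(tinc(im,d,draw="t.png"))
k=((im[:,:,0]<115)&(im.max(2)<115)).astype(np.uint8); k[:165]=0;k[235:]=0;k[:,:280]=0;k[:,292:]=0
ys,xs=np.nonzero(k); print("handle px",xs.mean(),(ys.min()+ys.max())/2,ys.min(),ys.max())
print(onz(d,xs.mean(),(ys.min()+ys.max())/2,203),go((570.9,84.7,260),3.27))
E
```

```text
[521.  166.1 303.2] [ 3.141e+00  1.000e-03 -3.013e+00] 51.99500786383785 1.3
(array([ 562.3, -202.6,   28. ]), array([151.68533119, 164.31908546]))
handle px 286.4488188976378 192.5 173 212
[578.09665362  84.85933883 203.        ] ([-3.62, -7.54, 4.36], [-0.008, 0.004, -0.013])
```

View pics/t.png

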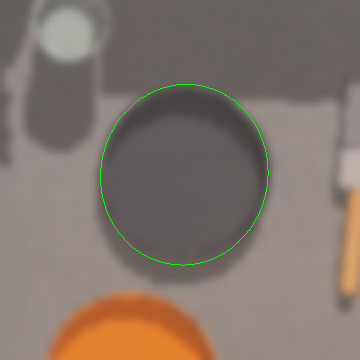

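Emit:
send_rows:
  rows:
    - [[-1.2, -2.5, 0, 0, 0, -0.013], [-2.4, -5, 0, 0, 0, -0.013], [-3.6, -7.5, 0.5, 0, 0, -0.013], [-3.6, -7.5, 1, 0, 0, -0.013], [-3.6, -7.5, 1, 0, 0, -0.013]]

```text
clock: 1.85
eef_pos: [565.0, 98.0, 292.0]
tool_rot: [3.141, -0.002, -3.002]
force: [-0.7, 0.7, 0.2]
width: 52.0
gripper_force: 0.0
```

```bash
python3 - <<'E'
from h import *
print(go((573,84.7,254),3.27))
E
```

```text
([-0.62, -1.43, 3.8], [0.0, -0.002, 0.011])
```

Emit:
send_rows:
  rows:
    - [[-0.6, -1.4, 0.5, 0, 0, 0.01], [-0.6, -1.4, 1, 0, 0, 0.01], [-0.6, -1.4, 1, 0, 0, 0.01], [-0.6, -1.4, 1, 0, 0, 0.01]]

```text
clock: 2.25
eef_pos: [573.0, 85.8, 282.7]
tool_rot: [3.141, -0.001, -3.01]
force: [0.5, -0.0, 0.8]
width: 52.3
gripper_force: 0.0
```

```bash
python3 - <<'E'
from h import *
print(go((573,84.7,254),3.27))
E
```

```text
([0.02, -0.11, 2.87], [0.0, -0.001, 0.004])
```

Emit:
send_rows:
  rows:
    - [[0, -0.1, 1.2, 0, 0, 0], [0, -0.1, 2.4, 0, 0, 0], [0, -0.1, 2.8, 0, 0, 0], [0, -0.1, 2.8, 0, 0, 0]]

```text
clock: 2.65
eef_pos: [572.8, 84.2, 253.6]
tool_rot: [-3.142, -0.003, -3.01]
force: [0.2, 0.9, -0.1]
width: 51.8
gripper_force: 0.0
```

Emit:
send_rows:
  rows:
    - [[0, 0, 0, 0, 0, 0], [0, 0, 0, 0, 0, 0], [0, 0, 0, 0, 0, 0], [0, 0, 0, 0, 0, 0], [0, 0, 0, 0, 0, 0]]
  grip: 255

```text
clock: 3.15
eef_pos: [573.3, 87.6, 255.5]
tool_rot: [3.137, 0.001, -3.009]
force: [-2.8, 6.3, 1.0]
width: 9.7
gripper_force: 58.4
```

```bash
python3 - <<'E'
from h import *
s=ctrl.read_state();print(s)
# arc in tool frame: tool y along +f? 
M=R.from_euler('xyz',s["tool_rot"]).as_matrix(); print(M.round(3))
f=np.array([0.127,-0.992,0]); hz=np.hypot(165,48); a0=np.arctan2(48,165)
for a in np.arange(0,1.76,.0875):
    D=hz*(f*(np.cos(a0+a)-np.cos(a0))+np.array([0,0,1])*(np.sin(a0+a)-np.sin(a0)))
    print(round(a,3),(M.T@D/10).round(2).tolist())
E
```

```text
{'clock': 3.15, 'qpos': array([-0.14223045,  0.58489062, -0.08606642,  1.76881145,  0.06094432,
        0.78892943,  1.44692959]), 'qd': array([ 0.00016138,  0.00092884,  0.00120159,  0.00090987, -0.00027739,
        0.00099793,  0.00118245]), 'tau': array([  3.54078077, -50.635432  ,   3.01504433, -16.15483403,
         1.54897694,   0.1123254 ,   0.08508608]), 'eef_pos': array([573.34430525,  87.58135626, 255.5292795 ]), 'tool_rot': array([ 3.13723323e+00,  1.24607048e-03, -3.00852173e+00]), 'force': array([-2.81893918,  6.25867069,  0.99730467]), 'torque': array([ 1.24444423,  0.27542722, -0.04611189]), 'gripper_force': 58.407543897628784, 'width': 9.662758382742998}
[[-0.991 -0.133  0.001]
 [-0.133  0.991  0.004]
 [-0.001  0.004 -1.   ]]
0.0 [0.0, 0.0, 0.0]
0.088 [-0.0, 0.49, -1.42]
0.175 [-0.01, 1.1, -2.79]
0.262 [-0.02, 1.83, -4.11]
0.35 [-0.02, 2.67, -5.36]
0.438 [-0.03, 3.62, -6.52]
0.525 [-0.04, 4.66, -7.6]
0.612 [-0.04, 5.8, -8.59]
0.7 [-0.05, 7.01, -9.47]
0.788 [-0.06, 8.3, -10.24]
0.875 [-0.07, 9.66, -10.9]
0.962 [-0.08, 11.06, -11.44]
1.05 [-0.09, 12.51, -11.85]
1.138 [-0.1, 13.98, -12.13]
1.225 [-0.1, 15.48, -12.28]
1.312 [-0.11, 16.98, -12.3]
1.4 [-0.12, 18.48, -12.2]
1.487 [-0.13, 19.96, -11.96]
1.575 [-0.14, 21.42, -11.59]
1.662 [-0.14, 22.84, -11.09]
1.75 [-0.15, 24.21, -10.47]
```

Emit:
send_rows:
  rows:
    - [[0, 0.3, 0, 0, 0, 0], [0, 0.7, -1.4, 0, 0, 0], [0, 1.4, -2.8, 0, 0, 0], [0, 2.1, -4.1, 0, 0, 0], [0, 3.0, -5.4, 0, 0, 0], [0, 3.9, -6.5, 0, 0, 0], [0, 5.0, -7.6, 0, 0, 0], [0, 6.1, -8.6, 0, 0, 0], [0, 7.3, -9.5, 0, 0, 0], [-0.1, 8.6, -10.2, 0, 0, 0]]

```text
clock: 4.15
eef_pos: [563.6, 165.0, 359.1]
tool_rot: [-3.134, -0.0, -3.014]
force: [-3.3, -12.1, 10.3]
width: 9.8
gripper_force: 58.9
```

```bash
python3 - <<'E'
from h import *
s=ctrl.read_state();print(s["torque"].round(2))
H=np.array([573.3,87.6,255.5])
M=R.from_euler('xyz',s["tool_rot"]).as_matrix()
f=np.array([0.13,-0.991,0]); hz=np.hypot(165,48); a0=np.arctan2(48,165)
for a in (.875,1.05,1.225,1.4,1.487,1.575,1.662,1.75):
    D=H+hz*(f*(np.cos(a0+a)-np.cos(a0))+np.array([0,0,1])*(np.sin(a0+a)-np.sin(a0)))-s["eef_pos"]
    print(round(a,3),(M.T@D/10).round(2).tolist())
E
```

```text
[-2.87  0.48 -0.01]
0.875 [0.05, 1.8, -0.6]
1.05 [0.06, 4.63, -1.58]
1.225 [0.07, 7.6, -2.06]
1.4 [0.08, 10.6, -2.0]
1.487 [0.08, 12.08, -1.78]
1.575 [0.09, 13.55, -1.43]
1.662 [0.09, 14.96, -0.96]
1.75 [0.09, 16.35, -0.36]
```

Emit:
send_rows:
  rows:
    - [[0, 1.4, -0.8, 0, 0, 0], [0, 2.8, -1.4, 0, 0, 0], [0, 4.2, -1.9, 0, 0, 0], [0, 5.7, -2.2, 0, 0, 0], [0, 7.2, -2.4, 0, 0, 0], [0, 8.7, -2.4, 0, 0, 0], [0, 10.2, -2.3, 0, 0, 0], [0, 11.7, -2.1, 0, 0, 0], [0, 13.1, -1.7, 0, 0, 0], [0, 14.6, -1.2, 0, 0, 0]]

```text
clock: 5.15
eef_pos: [544.2, 315.2, 369.8]
tool_rot: [3.142, 0.002, -3.011]
force: [2.9, -2.3, 0.8]
width: 9.7
gripper_force: 64.6
```

Emit:
send_rows:
  rows:
    - [[0, 0.9, 0.4, 0, 0, 0], [0, 0.9, 0.4, 0, 0, 0], [0, 0.9, 0.4, 0, 0, 0]]

```text
clock: 5.45
eef_pos: [543.1, 324.2, 365.6]
tool_rot: [3.14, 0.001, -3.01]
force: [0.9, 1.7, 4.8]
width: 9.2
gripper_force: 65.1
```

```bash
python3 - <<'E'
from h import *
s=ctrl.read_state();print(s["torque"].round(2))
P=s["eef_pos"]-np.array([0,0,54]); h=np.array([550,251,152]); f=np.array([0.13,-0.991,0])
r=P-h; print("lid angle",np.arctan2(r[2],r@f)-np.arctan2(48,165),np.hypot(r[2],r@f))
snap("scene","lid.png")
E
```

```text
[-0.24 -0.33 -0.05]
lid angle 1.7188218662452366 175.68754934332765
```

View pics/lid.png

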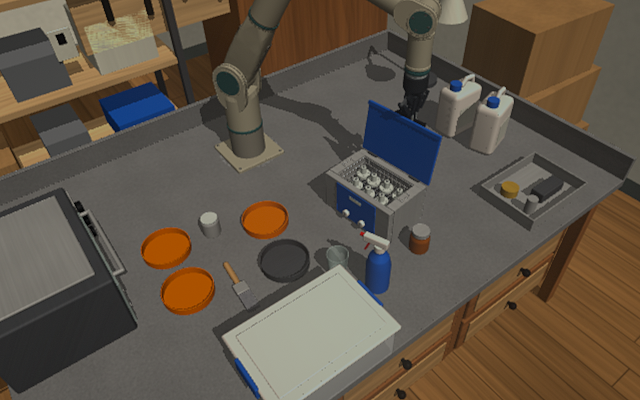

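The scene shows the lid standing open at about 1.7 rad, with several hubs in the basket around (375,183). I'm releasing it gently now.

Emit:
send_rows:
  rows:
    - [[0, 0, 0, 0, 0, 0], [0, 0, 0, 0, 0, 0], [0, 0.3, 0, 0, 0, 0], [0, 0.3, -1.5, 0, 0, 0], [0, 0.3, -4, 0, 0, 0], [0, 0.3, -7, 0, 0, 0], [0, 0.3, -8, 0, 0, 0], [0, 0.3, -8, 0, 0, 0]]
  grip: 188

```text
clock: 6.3
eef_pos: [542.8, 326.6, 446.1]
tool_rot: [3.14, 0.002, -3.01]
force: [-0.4, -0.1, 0.3]
width: 22.3
gripper_force: 0.0
```

```bash
python3 - <<'E'
from h import *
print(go((545,330,445),3.27))
i,d=snap("top","top1.png"); j,e=snap("scene","sc1.png")
a=cv2.resize(i[145:265,225:325],None,fx=4,fy=4,interpolation=2); b=cv2.resize(j[90:250,310:450],None,fx=2.8,fy=2.8,interpolation=2)
h=max(a.shape[0],b.shape[0]); o=np.zeros((h,a.shape[1]+b.shape[1],3),np.uint8); o[:a.shape[0],:a.shape[1]]=a; o[:b.shape[0],a.shape[1]:]=b
cv2.imwrite("pics/c1.png",o); print(o.shape)
E
```

```text
([-0.27, 0.31, 0.11], [0.001, 0.002, 0.003])
(480, 792, 3)
```

View pics/c1.png

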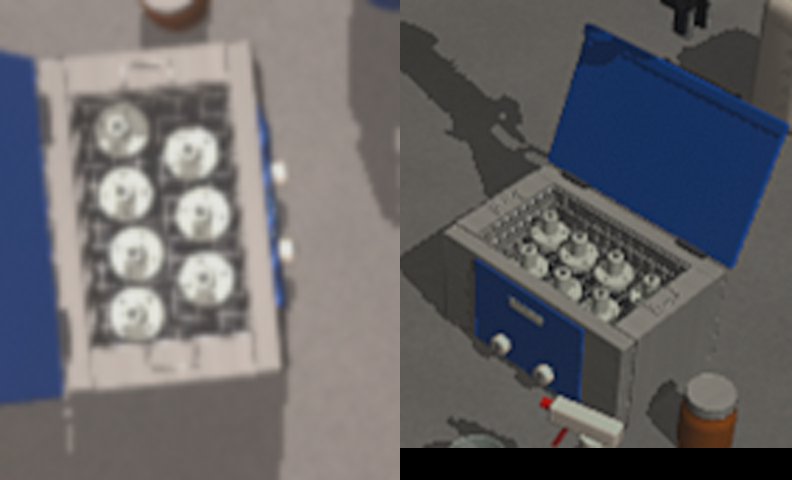

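The basket holds seven hubs. In crop pixels (4x) the flange centres are near (122,130), (190,152), (126,192), (202,213), (135,253), (205,278) and (136,313). The lid stands open and clear.

```bash
cat >> tinfit.py <<'E'
from scipy.optimize import least_squares
from scipy.ndimage import map_coordinates
def tinrim(im,d,c0,rad=78.5,z=28,ang=(-20,200)):
    """fixed-radius circle on the outer rim edge; image angles measured counterclockwise from right (up = 90)"""
    g=cv2.GaussianBlur(im.max(2).astype(np.float32),(0,0),0.7); r0=rad*d["fx"]/(d["extrinsics"][2][3]-z)
    c=np.array(c0,float)
    for it in range(3):
        rs=np.arange(r0-5,r0+6,.1); pts=[]
        for a in np.radians(np.arange(*ang,4)):
            x=c[0]+rs*np.cos(a); y=c[1]-rs*np.sin(a); p=map_coordinates(g,[y,x],order=1); q=np.gradient(p); i=q.argmax()
            if q[i]>.3: pts.append((x[i],y[i]))
        pts=np.array(pts); c=least_squares(lambda c:np.hypot(*(pts-c).T)-r0,c,loss='soft_l1',f_scale=.5).x
    res=np.hypot(*(pts-c).T)-r0
    return c,onz(d,*c,z),np.abs(res).mean(),len(pts)
def hubs(im,d,box,z=110,n=7):
    x0,y0,x1,y1=box; s=6; p=cv2.resize(im[y0:y1,x0:x1],None,fx=s,fy=s,interpolation=cv2.INTER_CUBIC)
    g=cv2.GaussianBlur(cv2.cvtColor(p,cv2.COLOR_BGR2GRAY),(0,0),2); r=23*d["fx"]/(d["extrinsics"][2][3]-z)*s
    C=cv2.HoughCircles(g,cv2.HOUGH_GRADIENT,1,int(1.6*r),param1=80,param2=12,minRadius=int(r*.88),maxRadius=int(r*1.12))
    out=[]
    for u,v,_ in C[0][:n]:
        out.append(onz(d,x0+(u+.5)/s-.5,y0+(v+.5)/s-.5,z)); cv2.circle(p,(int(u),int(v)),int(r),(0,255,0),1)
    return np.array(out),p
E
python3 - <<'E'
from tinfit import *
im,d=snap("top")
H,p=hubs(im,d,(238,158,292,240)); f=np.array([.129,-.992]); c=np.array([561.5,158.1])
for h in H[np.argsort(-H[:,0])]:
    r=h[:2]-c; print(h.round(1),"cleaner x,y",round(-r@f,1),round(float(r@np.array([-.992,-.129])),1))
for ang in((-20,200),(0,180),(20,160)): print("tin",tinrim(im,d,(368,204),ang=ang))
cv2.imwrite("pics/h1.png",cv2.resize(p,None,fx=1.0,fy=1.0))
E
```

```text
[638.2 202.9 110. ] cleaner x,y 34.5 -81.9
[619.6 141.3 110. ] cleaner x,y -24.2 -55.5
[581.7 196.3 110. ] cleaner x,y 35.3 -25.0
[565.1 128.6 110. ] cleaner x,y -29.7 0.3
[529.6 185.4 110. ] cleaner x,y 31.2 28.1
[511.1 124.  110. ] cleaner x,y -27.3 54.4
[478.  183.1 110. ] cleaner x,y 35.6 79.6
tin (array([368.47912977, 203.49114747]), array([ 561.20078641, -202.20637563,   28.        ]), np.float64(0.24369781459632933), 55)
tin (array([368.61231175, 203.50032806]), array([ 561.18005643, -202.69262085,   28.        ]), np.float64(0.2351420301112647), 45)
tin (array([368.69939154, 203.4975962 ]), array([ 561.19837481, -203.00992781,   28.        ]), np.float64(0.17409017254615883), 35)
```

View pics/h1.png

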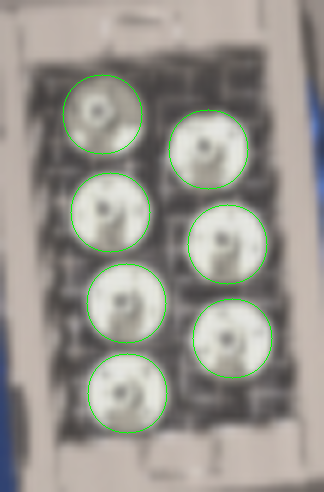

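All seven circles sit on the flanges, and the positions fit inside the basket. The first pick is the middle front hub at (565,129).

```bash
cat >> h.py <<'E'
def rows(target,yaw,n=10):
    t,r=go(target,yaw); return np.round(t,1).tolist(),r
E
python3 - <<'E'
from h import *
print(go((565.1,129.5,440),3.27),go((565.1,129.5,240),3.27))
E
```

```text
([0.28, -19.77, 0.34], [-0.001, -0.003, 0.003]) ([0.22, -19.74, 20.34], [-0.001, -0.003, 0.003])
```

Emit:
send_rows:
  rows:
    - [[0.1, -4, 0, 0, 0, 0], [0.2, -8, 0, 0, 0, 0], [0.3, -12, 0, 0, 0, 0], [0.3, -16, 0, 0, 0, 0], [0.3, -19.8, 2, 0, 0, 0], [0.3, -19.8, 6, 0, 0, 0], [0.3, -19.8, 10, 0, 0, 0], [0.2, -19.8, 14, 0, 0, 0], [0.2, -19.8, 18, 0, 0, 0], [0.2, -19.8, 20.3, 0, 0, 0]]
  grip: 160

```text
clock: 7.45
eef_pos: [563.9, 129.0, 237.3]
tool_rot: [-3.141, -0.007, -3.01]
force: [0.4, -0.1, 0.0]
width: 31.5
gripper_force: 0.0
```

Emit:
send_rows:
  rows:
    - [[0, 0, 0, 0, 0, 0], [0, 0, 0, 0, 0, 0], [0, 0, 0, 0, 0, 0]]

```text
clock: 7.75
eef_pos: [567.3, 129.9, 243.1]
tool_rot: [3.141, 0.002, -3.01]
force: [0.4, 0.0, -0.7]
width: 32.2
gripper_force: 0.0
```

```bash
python3 - <<'E'
from h import *
print(ctrl.read_state()["width"],go((565.1,129.5,186),3.27))
E
```

```text
32.23418053556753 ([0.23, -0.02, 5.71], [0.0, 0.002, 0.003])
```

Emit:
send_rows:
  rows:
    - [[0.2, 0, 2, 0, 0, 0], [0.2, 0, 4, 0, 0, 0], [0.2, 0, 5, 0, 0, 0], [0.2, 0, 5.7, 0, 0, 0], [0.2, 0, 5.7, 0, 0, 0], [0.2, 0, 5.7, 0, 0, 0]]

```text
clock: 8.35
eef_pos: [565.1, 129.6, 185.6]
tool_rot: [3.141, 0.001, -3.01]
force: [0.3, -0.3, -0.9]
width: 31.7
gripper_force: 0.0
```

Emit:
send_rows:
  rows:
    - [[0, 0, 0, 0, 0, 0], [0, 0, 0, 0, 0, 0], [0, 0, 0, 0, 0, 0], [0, 0, 0, 0, 0, 0], [0, 0, 0, 0, 0, 0]]
  grip: 255

```text
clock: 8.85
eef_pos: [565.1, 129.6, 186.0]
tool_rot: [3.141, 0.002, -3.01]
force: [-0.9, -0.1, 6.1]
width: 16.0
gripper_force: 58.6
```

```bash
python3 - <<'E'
from tinfit import *
im,d=snap("top"); print(tinrim(im,d,(368,204),ang=(0,180)),len(im))
print(go((565.1,129.5,276),3.27),go((561,-203,276),3.27))
E
```

```text
(array([368.59516591, 203.50585775]), array([ 561.15823442, -202.63049933,   28.        ]), np.float64(0.23952777867272787), 45) 400
([-0.01, -0.01, -9.01], [0.0, 0.002, 0.003]) ([4.74, -32.92, -9.02], [0.0, 0.002, 0.003])
```

Emit:
send_rows:
  rows:
    - [[0, 0, -2, 0, 0, 0], [0, 0, -5, 0, 0, 0], [0, 0, -8, 0, 0, 0], [0, 0, -9, 0, 0, 0], [0.5, -3, -9, 0, 0, 0], [1, -7, -9, 0, 0, 0], [1.5, -11, -9, 0, 0, 0], [2, -15, -9, 0, 0, 0], [2.7, -19, -9, 0, 0, 0], [3.3, -23, -9, 0, 0, 0]]

```text
clock: 9.9
eef_pos: [561.1, -104.5, 274.1]
tool_rot: [3.141, -0.001, -3.01]
force: [1.5, -0.9, 0.2]
width: 16.5
gripper_force: 43.5
```

Emit:
send_rows:
  rows:
    - [[0.5, -3.5, 0, 0, 0, 0], [1, -7, 0, 0, 0, 0], [1.4, -9, 0, 0, 0, 0], [1.4, -9.9, 0, 0, 0, 0], [1.4, -9.9, 2, 0, 0, 0], [1.4, -9.9, 2, 0, 0, 0], [1.4, -9.9, 2, 0, 0, 0]]

```text
clock: 10.6
eef_pos: [560.9, -201.4, 254.4]
tool_rot: [3.14, -0.001, -3.009]
force: [0.4, -0.2, -0.7]
width: 15.7
gripper_force: 59.3
```

```bash
python3 - <<'E'
from tinfit import *
print(go((561,-203,110),3.27),go((561,-203,90),3.27))
snap("scene","s2.png")
E
```

```text
([-0.0, -0.18, 14.44], [0.002, -0.001, 0.005]) ([-0.01, -0.19, 16.44], [0.002, -0.001, 0.005])
```

Emit:
send_rows:
  rows:
    - [[0, -0.2, 4, 0, 0, 0], [0, -0.2, 8, 0, 0, 0], [0, -0.2, 11, 0, 0, 0], [0, -0.2, 13.5, 0, 0, 0], [0, -0.2, 15, 0, 0, 0], [0, -0.2, 16, 0, 0, 0], [0, -0.2, 16.4, 0, 0, 0], [0, -0.2, 16.4, 0, 0, 0]]

```text
clock: 11.45
eef_pos: [561.7, -204.9, 91.3]
tool_rot: [-3.141, 0.001, -3.01]
force: [-0.8, -0.2, -0.4]
width: 15.8
gripper_force: 59.4
```

Emit:
send_rows:
  rows:
    - [[0, 0, 0, 0, 0, 0], [0, 0, 0, 0, 0, 0], [0, 0, 0, 0, 0, 0]]
  grip: 160

```text
clock: 11.75
eef_pos: [561.7, -205.0, 91.7]
tool_rot: [-3.141, 0.001, -3.01]
force: [0.6, -0.6, -0.5]
width: 31.8
gripper_force: 0.0
```

Emit:
send_rows:
  rows:
    - [[0, 0, -4, 0, 0, 0], [0, 0, -8, 0, 0, 0], [0, 0, -13, 0, 0, 0], [0, 0, -18, 0, 0, 0], [0.5, 4, -19, 0, 0, 0], [-1, 8, -19, 0, 0, 0], [-1.5, 12, -19, 0, 0, 0], [-2, 16, -19, 0, 0, 0], [-3, 20, -19, 0, 0, 0], [-3, 24, -19, 0, 0, 0]]

```text
clock: 12.75
eef_pos: [560.3, 38.9, 281.5]
tool_rot: [3.141, 0.002, -3.01]
force: [0.1, 0.1, -0.2]
width: 31.5
gripper_force: 0.0
```

```bash
python3 - <<'E'
from tinfit import *
im,d=snap("top")
for ang in((-20,200),(0,180),(20,160)): print(tinrim(im,d,(368,204),ang=ang))
H,p=hubs(im,d,(340,175,396,235),z=13,n=2); print(H); cv2.imwrite("pics/p1.png",p)
E
```

```text
(array([368.45631265, 203.53150503]), array([ 561.05133376, -202.12605865,   28.        ]), np.float64(0.2738223398848196), 55)
(array([368.57972383, 203.57560892]), array([ 560.90223249, -202.57916219,   28.        ]), np.float64(0.23445081622734318), 45)
(array([368.66251639, 203.53171709]), array([ 561.07033105, -202.87790511,   28.        ]), np.float64(0.19794882297583932), 35)
[[ 563.47327072 -206.44871865   13.        ]]
```

View pics/p1.png

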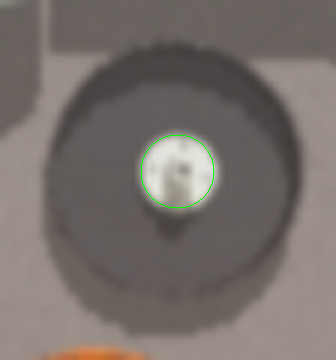

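The picture shows the hub flat near the tin's middle, about 4 mm off centre. That offset gives a camera bias of about (+1.8, −1.4) mm, so the tin centre is near (559.3, −201.1) in robot terms. I'm re-centring the hub.

```bash
python3 - <<'E'
from h import *
print(go((561.7,-205,270),3.27))
E
```

```text
([3.24, -25.1, 0.97], [0.007, 0.001, 0.013])
```

Emit:
send_rows:
  rows:
    - [[0.5, -4, 0, 0, 0, 0], [1, -8, 0, 0, 0, 0], [1.5, -12, 0, 0, 0, 0], [2, -16, 0, 0, 0, 0], [2.7, -20, 1, 0, 0, 0], [3.2, -23.5, 1, 0, 0, 0], [3.2, -25.1, 1, 0, 0, 0], [3.2, -25.1, 1, 0, 0, 0], [3.2, -25.1, 1, 0, 0, 0], [3.2, -25.1, 1, 0, 0, 0]]

```text
clock: 13.8
eef_pos: [561.2, -213.3, 271.1]
tool_rot: [3.14, 0.001, -3.007]
force: [0.3, 0.1, 0.1]
width: 32.1
gripper_force: 0.0
```

```bash
python3 - <<'E'
from h import *
print(go((561.7,-205,89),3.27),go((559.3,-201.1,89),3.27))
E
```

```text
([-0.15, 0.79, 18.21], [0.002, 0.001, 0.006]) ([0.04, 1.21, 18.21], [0.002, 0.001, 0.006])
```

Emit:
send_rows:
  rows:
    - [[-0.1, 0.8, 4, 0, 0, 0], [-0.1, 0.8, 8, 0, 0, 0], [-0.1, 0.8, 12, 0, 0, 0], [-0.1, 0.8, 15, 0, 0, 0], [-0.1, 0.8, 17, 0, 0, 0], [-0.1, 0.8, 18.1, 0, 0, 0], [-0.1, 0.8, 18.1, 0, 0, 0], [-0.1, 0.8, 18.1, 0, 0, 0], [-0.1, 0.8, 18.1, 0, 0, 0]]

```text
clock: 14.7
eef_pos: [561.6, -207.9, 91.3]
tool_rot: [-3.141, 0.002, -3.01]
force: [0.0, 0.0, -1.2]
width: 31.7
gripper_force: 0.0
```

Emit:
send_rows:
  rows:
    - [[0, 0, 0, 0, 0, 0], [0, 0, 0, 0, 0, 0], [0, 0, 0, 0, 0, 0], [0, 0, 0, 0, 0, 0]]
  grip: 255

```text
clock: 15.1
eef_pos: [561.4, -208.1, 91.4]
tool_rot: [-3.141, 0.002, -3.011]
force: [0.1, -0.2, 6.0]
width: 15.6
gripper_force: 58.4
```

```bash
python3 - <<'E'
from h import *
print(go((559.3,-201.1,89),3.27))
E
```

```text
([0.12, 0.72, 0.24], [-0.001, 0.002, 0.003])
```

Emit:
send_rows:
  rows:
    - [[0, 0.4, 0.1, 0, 0, 0], [0.1, 0.7, 0.1, 0, 0, 0], [0.1, 0.7, 0.1, 0, 0, 0], [0.1, 0.7, 0.1, 0, 0, 0]]

```text
clock: 15.5
eef_pos: [560.6, -204.0, 91.4]
tool_rot: [-3.137, 0.005, -3.012]
force: [1.3, -3.6, 9.3]
width: 15.7
gripper_force: 59.1
```

Emit:
send_rows:
  rows:
    - [[0, 0, 0, 0, 0, 0], [0, 0, 0, 0, 0, 0], [0, 0, 0, 0, 0, 0]]
  grip: 160

```text
clock: 15.8
eef_pos: [558.5, -200.8, 88.8]
tool_rot: [3.141, -0.0, -3.01]
force: [1.0, -0.4, -0.0]
width: 31.9
gripper_force: 0.0
```

Emit:
send_rows:
  rows:
    - [[0, 0, -5, 0, 0, 0], [0, 0, -10, 0, 0, 0], [0, 0, -15, 0, 0, 0], [0, 0, -18, 0, 0, 0], [0, 4, -18.5, 0, 0, 0], [0, 8, -18.5, 0, 0, 0], [-1, 12, -18.5, 0, 0, 0], [-1.5, 16, -18.5, 0, 0, 0], [-2, 20, -18.5, 0, 0, 0], [-2.5, 24, -18.5, 0, 0, 0]]

```text
clock: 16.8
eef_pos: [551.6, 41.8, 273.7]
tool_rot: [3.141, -0.001, -3.01]
force: [0.5, 0.3, 1.0]
width: 31.9
gripper_force: 0.0
```

Emit:
send_rows:
  rows:
    - [[-0.5, 4, 0, 0, 0, 0], [-1, 7, 0, 0, 0, 0], [-1, 7, 0, 0, 0, 0], [-1, 7, 0, 0, 0, 0]]

```text
clock: 17.2
eef_pos: [552.4, 111.4, 273.5]
tool_rot: [-3.141, -0.001, -3.008]
force: [-0.1, -0.9, 0.2]
width: 31.9
gripper_force: 0.0
```

```bash
cat >> tinfit.py <<'E'
BIAS=np.array([1.8,-1.4])
def look(draw=None,z=13,n=8):
    im,d=snap("top"); T=tinrim(im,d,(368,204),ang=(0,180))
    print("tin cam",T[1].round(1),"res",round(T[2],2))
    H,p=hubs(im,d,(335,170,400,238),z=z,n=n)
    for h in H: print(" hub rel tin",(h-T[1])[:2].round(1),"rad",round(float(np.hypot(*(h-T[1])[:2])),1),"ang",round(float(np.arctan2(*(h-T[1])[:2][::-1])),2))
    if draw: cv2.imwrite("pics/"+draw,p)
    return T[1],H
E
python3 - <<'E'
from tinfit import *
T,H=look()
H=[(619.6,141.3),(511.1,124),(581.7,196.3),(529.6,185.4)]
for h in H: print(h,go((h[0]-1,h[1]+1,250),3.27))
E
```

```text
tin cam [ 561.1 -202.7   28. ] res 0.23
 hub rel tin [ 1.7 -2.6] rad 3.1 ang -0.99
(619.6, 141.3) ([-6.97, 2.34, 2.35], [-0.001, -0.001, 0.003])
(511.1, 124) ([4.01, 2.04, 2.36], [-0.001, -0.001, 0.003])
(581.7, 196.3) ([-3.93, 8.29, 2.34], [-0.001, -0.001, 0.003])
(529.6, 185.4) ([1.38, 7.89, 2.35], [-0.001, -0.001, 0.003])
```

```bash
python3 - <<'E'
from tinfit import *
print(go((510,126,240),1.70))
E
```

```text
([4.01, 2.15, 3.36], [-0.002, -0.0, 1.573])
```

Emit:
send_rows:
  rows:
    - [[1, 0.5, 0, 0, 0, 0.15], [2, 1, 0, 0, 0, 0.3], [3, 1.5, 0, 0, 0, 0.45], [4, 2.1, 0, 0, 0, 0.6], [4, 2.1, 1, 0, 0, 0.75], [4, 2.1, 2, 0, 0, 0.9], [4, 2.1, 3, 0, 0, 1.05], [4, 2.1, 3, 0, 0, 1.2], [4, 2.1, 3, 0, 0, 1.35], [4, 2.1, 3, 0, 0, 1.5]]

```text
clock: 18.25
eef_pos: [510.6, 124.3, 243.8]
tool_rot: [-3.141, 0.001, 1.763]
force: [0.1, -0.3, -0.5]
width: 31.5
gripper_force: 0.0
```

Emit:
send_rows:
  rows:
    - [[0, 0, 0, 0, 0, 0.07], [0, 0, 0, 0, 0, 0.07], [0, 0, 0, 0, 0, 0.07]]

```text
clock: 18.55
eef_pos: [510.6, 125.2, 243.9]
tool_rot: [-3.141, 0.0, 1.703]
force: [0.1, 0.5, -0.5]
width: 31.7
gripper_force: 0.0
```

```bash
python3 - <<'E'
from tinfit import *
print(go((510,126,186),1.70))
E
```

```text
([0.09, -0.04, 5.79], [-0.0, 0.0, 0.003])
```

Emit:
send_rows:
  rows:
    - [[0.1, 0, 2, 0, 0, 0], [0.1, 0, 4, 0, 0, 0], [0.1, 0, 5, 0, 0, 0], [0.1, 0, 5.7, 0, 0, 0], [0.1, 0, 5.7, 0, 0, 0], [0.1, 0, 5.7, 0, 0, 0]]

```text
clock: 19.15
eef_pos: [510.7, 127.2, 187.3]
tool_rot: [3.141, -0.0, 1.703]
force: [-0.6, 0.4, 0.9]
width: 32.0
gripper_force: 0.0
```

Emit:
send_rows:
  rows:
    - [[0, 0, 0, 0, 0, 0], [0, 0, 0, 0, 0, 0], [0, 0, 0, 0, 0, 0], [0, 0, 0, 0, 0, 0]]
  grip: 255

```text
clock: 19.55
eef_pos: [510.9, 127.4, 187.8]
tool_rot: [3.14, -0.0, 1.703]
force: [-0.7, -0.6, 7.0]
width: 15.6
gripper_force: 58.7
```

Emit:
send_rows:
  rows:
    - [[0, 0, -2, 0, 0, 0], [0, 0, -5, 0, 0, 0], [0, 0, -8, 0, 0, 0], [0, 0, -10, 0, 0, 0], [0, 0, -10, 0, 0, 0], [0, 0, -10, 0, 0, 0]]

```text
clock: 20.15
eef_pos: [510.1, 127.5, 286.8]
tool_rot: [3.141, -0.0, 1.703]
force: [-0.5, -0.5, -0.4]
width: 15.7
gripper_force: 58.6
```

```bash
cat >> tinfit.py <<'E'
def slot(th,Rr=50,T=(559.2,-201.1),z=270,yaw=None):
    p=(T[0]+Rr*np.cos(th),T[1]+Rr*np.sin(th),z); 
    ys=[th+k*np.pi for k in range(-2,4)]; cur=ctrl.read_state()["tool_rot"][2]
    y=yaw if yaw is not None else min([q for q in ys if -.5<q<3.6],key=lambda q:abs(q-(cur%(2*np.pi) if cur<-.5 else cur)))
    print("slot",np.round(p,1),"yaw",round(y,3),go(p,y)); return p,y
E
python3 - <<'E'
from tinfit import *
im,d=snap("top"); print(tinrim(im,d,(368,204),ang=(0,180))[1]); slot(-.99,50.3)
E
```

```text
[ 560.94223987 -202.61810158   28.        ]
slot [ 586.8 -243.2  270. ] yaw 2.152 ([-37.76, 2.76, 1.61], [-0.001, -0.0, -0.448])
```

Emit:
send_rows:
  rows:
    - [[-4, 0.3, 0, 0, 0, -0.1], [-8, 0.6, 0, 0, 0, -0.2], [-12, 0.9, 0, 0, 0, -0.3], [-16, 1.2, 0, 0, 0, -0.4], [-20, 1.5, 0, 0, 0, -0.448], [-24, 1.8, 0, 0, 0, -0.448], [-28, 2.1, 1, 0, 0, -0.448], [-32, 2.4, 1.5, 0, 0, -0.448], [-35.5, 2.7, 1.6, 0, 0, -0.448], [-37.8, 2.8, 1.6, 0, 0, -0.448]]

```text
clock: 21.2
eef_pos: [586.8, -246.9, 268.6]
tool_rot: [-3.139, -0.002, 2.148]
force: [1.0, -0.9, 0.4]
width: 15.9
gripper_force: 58.6
```

Emit:
send_rows:
  rows:
    - [[0, 0, 4, 0, 0, 0], [0, 0, 8, 0, 0, 0], [0, 0, 12, 0, 0, 0], [0, 0, 14, 0, 0, 0], [0, 0, 14, 0, 0, 0], [0, 0, 14, 0, 0, 0]]

```text
clock: 21.8
eef_pos: [587.4, -243.7, 130.1]
tool_rot: [-3.14, -0.001, 2.151]
force: [0.0, 0.1, 0.2]
width: 15.7
gripper_force: 58.6
```

```bash
python3 - <<'E'
from tinfit import *
slot(-.99,49.3,z=91)
E
```

```text
slot [ 586.3 -242.3   91. ] yaw 2.152 ([0.17, -0.02, 3.91], [-0.001, -0.001, -0.001])
```

Emit:
send_rows:
  rows:
    - [[0.2, 0, 0.5, 0, 0, 0], [0.2, 0, 1, 0, 0, 0], [0.2, 0, 2, 0, 0, 0], [0.2, 0, 3, 0, 0, 0], [0.2, 0, 3.5, 0, 0, 0], [0.2, 0, 3.8, 0, 0, 0], [0.2, 0, 3.8, 0, 0, 0]]

```text
clock: 22.5
eef_pos: [586.2, -241.8, 92.0]
tool_rot: [-3.141, -0.001, 2.151]
force: [0.0, -0.3, -1.2]
width: 15.9
gripper_force: 58.8
```

```bash
python3 - <<'E'
from tinfit import *
slot(-.99,46,z=91.5)
im,d=snap("top"); print(tinrim(im,d,(368,204),ang=(0,180))[1])
E
```

```text
slot [ 584.4 -239.6   91.5] yaw 2.152 ([0.28, -0.03, 0.05], [-0.001, -0.001, -0.001])
[ 561.64823563 -203.51743384   28.        ]
```

Emit:
send_rows:
  rows:
    - [[0.1, 0, 0, 0, 0, 0], [0.2, 0, 0, 0, 0, 0], [0.3, 0, 0, 0, 0, 0], [0.3, 0, 0, 0, 0, 0]]

```text
clock: 22.95
eef_pos: [585.0, -239.2, 93.0]
tool_rot: [3.142, -0.0, 2.151]
force: [0.0, 0.2, -0.9]
width: 15.6
gripper_force: 58.8
```

Emit:
send_rows:
  rows:
    - [[0, 0, 0, 0, 0, 0], [0, 0, 0, 0, 0, 0], [0, 0, 0, 0, 0, 0]]
  grip: 165

```text
clock: 23.25
eef_pos: [585.2, -239.5, 93.0]
tool_rot: [3.141, 0.0, 2.151]
force: [-0.7, -0.4, -0.4]
width: 30.2
gripper_force: 0.0
```

Emit:
send_rows:
  rows:
    - [[0, 0, -5, 0, 0, 0], [0, 0, -10, 0, 0, 0], [0, 0, -15, 0, 0, 0], [0, 0, -17, 0, 0, 0], [4, 0, -17.5, 0, 0, 0.1], [8, 0, -17.5, 0, 0, 0.2], [12, 0, -17.5, 0, 0, 0.3], [16, 0, -17.5, 0, 0, 0.4], [20, 0, -17.5, 0, 0, 0.448], [24, 0, -17.5, 0, 0, 0.448]]

```text
clock: 24.25
eef_pos: [452.6, -37.5, 268.0]
tool_rot: [3.141, -0.0, 1.702]
force: [0.3, 0.5, 0.1]
width: 30.3
gripper_force: 0.0
```

Emit:
send_rows:
  rows:
    - [[4, 1, 0, 0, 0, 0], [8, 2, 0, 0, 0, 0], [8, 2, 0, 0, 0, 0], [8, 2, 0, 0, 0, 0]]

```text
clock: 24.65
eef_pos: [462.9, 44.1, 268.0]
tool_rot: [3.141, 0.0, 1.706]
force: [-0.6, -0.6, -0.1]
width: 30.3
gripper_force: 0.0
```

```bash
python3 - <<'E'
from tinfit import *
look("p2.png")
for h in [(529.6,185.4),(581.7,196.3),(619.6,141.3)]: print(h,go((h[0],h[1]+1.5,240),1.70))
E
```

```text
tin cam [ 561.4 -202.7   28. ] res 0.23
 hub rel tin [-0.5 -0.1] rad 0.5 ang -2.98
 hub rel tin [ 21.4 -39. ] rad 44.5 ang -1.07
(529.6, 185.4) ([13.41, 8.52, 2.79], [-0.0, 0.001, 0.003])
(581.7, 196.3) ([13.8, 13.83, 2.79], [-0.0, 0.001, 0.003])
(619.6, 141.3) ([7.85, 16.86, 2.79], [-0.0, 0.001, 0.003])
```

The second hub pushed the first to the centre (offset 0.5 mm). Combining both placements puts the tin centre at about (563, −201) in robot terms, with a camera bias of about (−1.7, −1.8).

Emit:
send_rows:
  rows:
    - [[3, 2, 0, 0, 0, 0], [6, 4, 0, 0, 0, 0], [9, 6, 0, 0, 0, 0], [12, 7.5, 0, 0, 0, 0], [13.4, 8.7, 0, 0, 0, 0], [13.4, 8.7, 1.5, 0, 0, 0], [13.4, 8.7, 2.5, 0, 0, 0], [13.4, 8.7, 2.5, 0, 0, 0], [13.4, 8.7, 2.5, 0, 0, 0]]

```text
clock: 25.6
eef_pos: [531.5, 185.9, 242.9]
tool_rot: [-3.141, 0.001, 1.7]
force: [0.3, 0.2, -0.9]
width: 30.2
gripper_force: 0.0
```

```bash
python3 - <<'E'
from tinfit import *
print(go((531.3,187.2,187),1.70))
E
```

```text
([0.14, -0.0, 5.59], [-0.001, 0.001, 0.0])
```

Emit:
send_rows:
  rows:
    - [[0, 0, 2, 0, 0, 0], [0, 0, 4, 0, 0, 0], [0, 0, 5, 0, 0, 0], [0, 0, 5.6, 0, 0, 0], [0, 0, 5.6, 0, 0, 0], [0, 0, 5.6, 0, 0, 0]]

```text
clock: 26.2
eef_pos: [532.0, 187.4, 187.6]
tool_rot: [3.14, -0.0, 1.703]
force: [-0.0, 0.3, -0.2]
width: 29.9
gripper_force: 0.0
```

Emit:
send_rows:
  rows:
    - [[0, 0, 0, 0, 0, 0], [0, 0, 0, 0, 0, 0], [0, 0, 0, 0, 0, 0], [0, 0, 0, 0, 0, 0]]
  grip: 255

```text
clock: 26.6
eef_pos: [532.0, 187.5, 187.9]
tool_rot: [3.14, -0.0, 1.703]
force: [-1.0, -0.4, 6.3]
width: 15.7
gripper_force: 58.6
```

Emit:
send_rows:
  rows:
    - [[0, 0, -2, 0, 0, 0], [0, 0, -5, 0, 0, 0], [0, 0, -8, 0, 0, 0], [0, 0, -10, 0, 0, 0], [0, 0, -10, 0, 0, 0], [0, 0, -10, 0, 0, 0]]

```text
clock: 27.2
eef_pos: [531.2, 187.6, 286.7]
tool_rot: [-3.142, -0.0, 1.703]
force: [-1.0, 0.4, -0.8]
width: 15.8
gripper_force: 58.6
```

```bash
sed -i 's/T=(559.2,-201.1)/T=(563,-200.9)/' tinfit.py; python3 - <<'E'
from tinfit import *
im,d=snap("top"); print(tinrim(im,d,(368,204),ang=(0,180))[1]); slot(-2.09,49); slot(2.09,49)
E
```

```text
[ 561.29789796 -202.62862188   28.        ]
slot [ 538.7 -243.4  270. ] yaw 1.052 ([-42.82, -4.9, 1.61], [-0.001, 0.001, 0.651])
slot [ 538.7 -158.4  270. ] yaw 2.09 ([-34.39, -3.78, 1.61], [-0.002, -0.0, -0.387])
```

Emit:
send_rows:
  rows:
    - [[-4.3, -0.5, 0, 0, 0, 0.1], [-8.6, -1, 0, 0, 0, 0.2], [-13, -1.5, 0, 0, 0, 0.3], [-17.3, -2, 0, 0, 0, 0.4], [-21.6, -2.5, 0, 0, 0, 0.5], [-26, -3, 0, 0, 0, 0.6], [-30.3, -3.5, 1, 0, 0, 0.65], [-34.6, -4, 1.6, 0, 0, 0.65], [-39, -4.5, 1.6, 0, 0, 0.65], [-42.8, -4.9, 1.6, 0, 0, 0.65]]

```text
clock: 28.25
eef_pos: [538.0, -245.4, 268.9]
tool_rot: [-3.139, 0.001, 1.051]
force: [0.8, -0.1, 0.2]
width: 15.8
gripper_force: 58.6
```

Emit:
send_rows:
  rows:
    - [[0, 0, 4, 0, 0, 0], [0, 0, 8, 0, 0, 0], [0, 0, 12, 0, 0, 0], [0, 0, 14, 0, 0, 0], [0, 0, 14, 0, 0, 0], [0, 0, 14, 0, 0, 0]]

```text
clock: 28.85
eef_pos: [538.7, -243.4, 130.2]
tool_rot: [-3.14, 0.001, 1.052]
force: [0.3, -0.6, -0.3]
width: 15.7
gripper_force: 58.7
```

```bash
python3 - <<'E'
from tinfit import *
slot(-2.09,49,z=91.5)
E
```

```text
slot [ 538.7 -243.4   91.5] yaw 1.052 ([-0.0, 0.01, 3.87], [-0.002, 0.001, 0.001])
```

Emit:
send_rows:
  rows:
    - [[0, 0, 1, 0, 0, 0], [0, 0, 2, 0, 0, 0], [0, 0, 3, 0, 0, 0], [0, 0, 3.5, 0, 0, 0], [0, 0, 3.8, 0, 0, 0], [0, 0, 3.8, 0, 0, 0], [0, 0, 3.8, 0, 0, 0]]

```text
clock: 29.55
eef_pos: [539.3, -243.4, 93.0]
tool_rot: [3.141, 0.0, 1.053]
force: [0.2, 0.3, 0.2]
width: 15.9
gripper_force: 58.7
```

Emit:
send_rows:
  rows:
    - [[0, 0, 0, 0, 0, 0], [0, 0, 0, 0, 0, 0], [0, 0, 0, 0, 0, 0], [0, 0, -4, 0, 0, 0], [0, 0, -9, 0, 0, 0], [0, 0, -14, 0, 0, 0], [0, 0, -17.5, 0, 0, 0], [0, 0, -17.5, 0, 0, 0]]
  grip: 165

```text
clock: 30.35
eef_pos: [541.4, -245.0, 273.5]
tool_rot: [3.131, -0.001, 1.053]
force: [0.4, -1.3, 0.1]
width: 29.7
gripper_force: 0.0
```

Emit:
send_rows:
  rows:
    - [[4, -1.8, 0, 0, 0, -0.1], [8, -3.6, 0, 0, 0, -0.2], [12, -5.4, 0, 0, 0, -0.3], [16, -7.2, 0, 0, 0, -0.4], [20, -9, 0, 0, 0, -0.5], [24, -10.8, 0, 0, 0, -0.6], [28, -12.6, 0, 0, 0, -0.65], [32, -14.4, 0, 0, 0, -0.65], [36, -16.3, 0, 0, 0, -0.65], [40.5, -18.1, 0, 0, 0, -0.65]]

```text
clock: 31.35
eef_pos: [581.8, 199.3, 267.2]
tool_rot: [-3.14, 0.0, 1.702]
force: [2.0, 0.1, 0.6]
width: 30.1
gripper_force: 0.0
```

Emit:
send_rows:
  rows:
    - [[0, 0, 1, 0, 0, 0], [0, 0, 2.5, 0, 0, 0], [0, 0, 2.5, 0, 0, 0], [0, 0, 2.5, 0, 0, 0]]

```text
clock: 31.75
eef_pos: [582.2, 197.7, 242.4]
tool_rot: [-3.14, 0.0, 1.702]
force: [0.1, -0.8, 0.2]
width: 30.3
gripper_force: 0.0
```

```bash
python3 - <<'E'
from tinfit import *
look("p3.png"); print(go((583.4,198.1,187),1.70))
E
```

```text
tin cam [ 561.2 -202.6   28. ] res 0.24
 hub rel tin [-2.1 -1.4] rad 2.5 ang -2.53
 hub rel tin [-23.1 -42.3] rad 48.2 ang -2.07
 hub rel tin [ 22.9 -40.3] rad 46.3 ang -1.05
([0.03, 0.08, 5.6], [-0.0, 0.0, 0.002])
```

Emit:
send_rows:
  rows:
    - [[0, 0.1, 2, 0, 0, 0], [0, 0.1, 4, 0, 0, 0], [0, 0.1, 5, 0, 0, 0], [0, 0.1, 5.6, 0, 0, 0], [0, 0.1, 5.6, 0, 0, 0], [0, 0.1, 5.6, 0, 0, 0]]

```text
clock: 32.4
eef_pos: [584.0, 198.4, 187.6]
tool_rot: [3.14, -0.0, 1.703]
force: [0.4, -0.9, -1.3]
width: 30.0
gripper_force: 0.0
```

Emit:
send_rows:
  rows:
    - [[0, 0, 0, 0, 0, 0], [0, 0, 0, 0, 0, 0], [0, 0, 0, 0, 0, 0], [0, 0, 0, 0, 0, 0]]
  grip: 255

```text
clock: 32.8
eef_pos: [584.1, 198.4, 188.0]
tool_rot: [3.14, -0.0, 1.703]
force: [-0.7, -0.1, 6.1]
width: 15.8
gripper_force: 58.8
```

Emit:
send_rows:
  rows:
    - [[0, 0, -2, 0, 0, 0], [0, 0, -5, 0, 0, 0], [0, 0, -8, 0, 0, 0], [0, 0, -10, 0, 0, 0], [0, 0, -10, 0, 0, 0], [0, 0, -10, 0, 0, 0]]

```text
clock: 33.4
eef_pos: [583.2, 198.5, 286.6]
tool_rot: [-3.141, -0.0, 1.703]
force: [-0.1, 0.6, -1.5]
width: 15.7
gripper_force: 58.6
```

```bash
python3 - <<'E'
from tinfit import *
im,d=snap("top"); print(tinrim(im,d,(368,204),ang=(0,180))[1]); slot(3.14,49,yaw=0.0); slot(0,49);slot(1.05,49)
E
```

```text
[ 561.43905817 -202.72662683   28.        ]
slot [ 514.  -200.8  270. ] yaw 0.0 ([-38.67, -12.07, 1.61], [-0.001, 0.002, 1.703])
slot [ 612.  -200.9  270. ] yaw 3.142 ([-39.97, -2.36, 1.59], [-0.002, -0.001, -1.439])
slot [ 587.4 -158.4  270. ] yaw 1.05 ([-35.43, -4.24, 1.59], [-0.002, 0.001, 0.653])
```

Emit:
send_rows:
  rows:
    - [[-4, -0.5, 0, 0, 0, 0.1], [-8, -1, 0, 0, 0, 0.2], [-12, -1.5, 0, 0, 0, 0.3], [-16, -2, 0, 0, 0, 0.4], [-20, -2.5, 0, 0, 0, 0.5], [-24, -3, 0, 0, 0, 0.6], [-28, -3.5, 1, 0, 0, 0.653], [-32, -3.9, 1.6, 0, 0, 0.653], [-35.4, -4.2, 1.6, 0, 0, 0.653], [-35.4, -4.2, 1.6, 0, 0, 0.653]]

```text
clock: 34.45
eef_pos: [586.6, -165.0, 269.6]
tool_rot: [3.141, 0.005, 1.041]
force: [-0.0, -0.2, -1.0]
width: 16.1
gripper_force: 58.6
```

Emit:
send_rows:
  rows:
    - [[0, 0, 4, 0, 0, 0], [0, 0, 8, 0, 0, 0], [0, 0, 12, 0, 0, 0], [0, 0, 14, 0, 0, 0], [0, 0, 14, 0, 0, 0], [0, 0, 14, 0, 0, 0]]

```text
clock: 35.05
eef_pos: [588.2, -157.8, 130.4]
tool_rot: [-3.14, 0.001, 1.05]
force: [-0.1, -0.9, -0.1]
width: 16.0
gripper_force: 58.7
```

```bash
python3 - <<'E'
from tinfit import *
slot(1.05,49,z=91.5)
E
```

```text
slot [ 587.4 -158.4   91.5] yaw 1.05 ([-0.09, -0.04, 3.89], [-0.001, 0.001, -0.0])
```

Emit:
send_rows:
  rows:
    - [[-0.1, 0, 1, 0, 0, 0], [-0.1, 0, 2, 0, 0, 0], [-0.1, 0, 3, 0, 0, 0], [-0.1, 0, 3.5, 0, 0, 0], [-0.1, 0, 3.9, 0, 0, 0], [-0.1, 0, 3.9, 0, 0, 0], [-0.1, 0, 3.9, 0, 0, 0]]

```text
clock: 35.75
eef_pos: [588.0, -159.1, 92.0]
tool_rot: [3.141, -0.0, 1.05]
force: [-0.9, -0.2, -0.5]
width: 15.6
gripper_force: 58.9
```

```bash
python3 - <<'E'
from tinfit import *
print(go((621.3,143.1,273),1.70))
E
```

```text
([27.86, -12.16, -18.11], [0.0, 0.0, -0.65])
```

Emit:
send_rows:
  rows:
    - [[0, 0, 0, 0, 0, 0], [0, 0, 0, 0, 0, 0], [0, 0, 0, 0, 0, 0], [0, 0, -4, 0, 0, 0], [0, 0, -9, 0, 0, 0], [0, 0, -14, 0, 0, 0], [0, 0, -18, 0, 0, 0], [0, 0, -18, 0, 0, 0]]
  grip: 165

```text
clock: 36.55
eef_pos: [590.6, -160.6, 278.2]
tool_rot: [3.13, -0.003, 1.05]
force: [0.2, 1.0, 0.1]
width: 29.9
gripper_force: 0.0
```

Emit:
send_rows:
  rows:
    - [[4, -1.7, 0, 0, 0, -0.1], [8, -3.5, 0, 0, 0, -0.2], [12, -5.2, 0, 0, 0, -0.3], [16, -7, 0, 0, 0, -0.4], [20, -8.7, 0, 0, 0, -0.5], [24, -10.5, 0, 0, 0, -0.6], [27.9, -12.2, 0, 0, 0, -0.65], [27.9, -12.2, 0, 0, 0, -0.65], [27.9, -12.2, 1.5, 0, 0, -0.65], [27.9, -12.2, 2.5, 0, 0, -0.65]]

```text
clock: 37.55
eef_pos: [620.4, 143.6, 245.6]
tool_rot: [-3.14, 0.0, 1.7]
force: [-0.2, -0.7, -0.1]
width: 30.3
gripper_force: 0.0
```

Emit:
send_rows:
  rows:
    - [[0, 0, 0, 0, 0, 0], [0, 0, 0, 0, 0, 0]]

```text
clock: 37.75
eef_pos: [620.9, 143.0, 246.6]
tool_rot: [-3.141, 0.0, 1.699]
force: [-0.1, -0.2, 0.7]
width: 30.1
gripper_force: 0.0
```

```bash
python3 - <<'E'
from tinfit import *
look("p4.png"); print(go((621.3,143.1,187),1.70))
E
```

```text
tin cam [ 561.6 -202.2   28. ] res 0.22
 hub rel tin [25.3 41.6] rad 48.7 ang 1.03
 hub rel tin [-23.5 -42.8] rad 48.8 ang -2.07
 hub rel tin [ 22.5 -40.7] rad 46.5 ang -1.07
 hub rel tin [-1.3  0.6] rad 1.4 ang 2.73
([-0.01, 0.01, 6.0], [0.0, 0.0, -0.001])
```

Four hubs are down, all within about 1 mm of the plan. Next is hub B, for slot 2.09.

Emit:
send_rows:
  rows:
    - [[0, 0, 2, 0, 0, 0], [0, 0, 4, 0, 0, 0], [0, 0, 5, 0, 0, 0], [0, 0, 5.9, 0, 0, 0], [0, 0, 5.9, 0, 0, 0], [0, 0, 5.9, 0, 0, 0]]

```text
clock: 38.4
eef_pos: [621.5, 143.7, 188.4]
tool_rot: [3.141, -0.0, 1.7]
force: [0.8, -0.5, 0.0]
width: 30.0
gripper_force: 0.0
```

Emit:
send_rows:
  rows:
    - [[0, 0, 0, 0, 0, 0], [0, 0, 0, 0, 0, 0], [0, 0, 0, 0, 0, 0], [0, 0, 0, 0, 0, 0]]
  grip: 255

```text
clock: 38.8
eef_pos: [621.7, 143.7, 189.0]
tool_rot: [3.14, -0.0, 1.7]
force: [-0.7, -0.0, 6.6]
width: 15.7
gripper_force: 58.9
```

Emit:
send_rows:
  rows:
    - [[0, 0, -2, 0, 0, 0], [0, 0, -5, 0, 0, 0], [0, 0, -8, 0, 0, 0], [0, 0, -10, 0, 0, 0], [0, 0, -10, 0, 0, 0], [0, 0, -10, 0, 0, 0]]

```text
clock: 39.4
eef_pos: [620.7, 143.9, 287.5]
tool_rot: [-3.141, -0.0, 1.7]
force: [0.0, -0.2, -2.2]
width: 15.8
gripper_force: 58.6
```

```bash
python3 - <<'E'
from tinfit import *
im,d=snap("top"); print(tinrim(im,d,(368,204),ang=(0,180))[1]); slot(2.09,49)
E
```

```text
[ 561.22185171 -202.31655733   28.        ]
slot [ 538.7 -158.4  270. ] yaw 2.09 ([-28.92, -11.98, 1.69], [-0.002, -0.001, -0.39])
```

Emit:
send_rows:
  rows:
    - [[-4, -1.6, 0, 0, 0, -0.1], [-8, -3.2, 0, 0, 0, -0.2], [-12, -5, 0, 0, 0, -0.3], [-16, -6.6, 0, 0, 0, -0.39], [-20, -8.2, 0, 0, 0, -0.39], [-24, -10, 1, 0, 0, -0.39], [-28.9, -12, 1.7, 0, 0, -0.39], [-28.9, -12, 1.7, 0, 0, -0.39], [-28.9, -12, 1.7, 0, 0, -0.39]]

```text
clock: 40.35
eef_pos: [537.7, -160.1, 269.4]
tool_rot: [-3.139, -0.002, 2.085]
force: [0.4, 0.9, -1.3]
width: 15.7
gripper_force: 58.7
```

Emit:
send_rows:
  rows:
    - [[0, 0, 4, 0, 0, 0], [0, 0, 8, 0, 0, 0], [0, 0, 12, 0, 0, 0], [0, 0, 14, 0, 0, 0], [0, 0, 14, 0, 0, 0], [0, 0, 14, 0, 0, 0]]

```text
clock: 40.95
eef_pos: [539.6, -156.9, 130.7]
tool_rot: [-3.141, -0.001, 2.092]
force: [1.2, -0.5, -0.1]
width: 15.7
gripper_force: 58.7
```

```bash
python3 - <<'E'
from tinfit import *
slot(2.09,49,z=92.5)
E
```

```text
slot [ 538.7 -158.4   92.5] yaw 2.09 ([-0.08, -0.15, 3.82], [-0.0, -0.001, 0.002])
```

Emit:
send_rows:
  rows:
    - [[-0.1, -0.1, 1, 0, 0, 0], [-0.1, -0.1, 2, 0, 0, 0], [-0.1, -0.1, 3, 0, 0, 0], [-0.1, -0.1, 3.5, 0, 0, 0], [-0.1, -0.1, 3.8, 0, 0, 0], [-0.1, -0.1, 3.8, 0, 0, 0], [-0.1, -0.1, 3.8, 0, 0, 0]]

```text
clock: 41.65
eef_pos: [538.9, -159.8, 93.0]
tool_rot: [3.141, 0.0, 2.09]
force: [-0.7, -1.0, -1.2]
width: 16.0
gripper_force: 58.8
```

```bash
python3 - <<'E'
from tinfit import *
print(go((479.7,184.9,273),3.27))
E
```

```text
([32.86, 11.95, -18.01], [0.0, 0.0, -1.18])
```

Emit:
send_rows:
  rows:
    - [[0, 0, 0, 0, 0, 0], [0, 0, 0, 0, 0, 0], [0, 0, 0, 0, 0, 0], [0, 0, -4, 0, 0, 0], [0, 0, -9, 0, 0, 0], [0, 0, -14, 0, 0, 0], [0, 0, -18, 0, 0, 0], [0, 0, -18, 0, 0, 0]]
  grip: 170

```text
clock: 42.45
eef_pos: [541.6, -160.9, 278.8]
tool_rot: [3.133, 0.008, 2.09]
force: [0.9, -0.4, -0.2]
width: 28.6
gripper_force: 0.0
```

Emit:
send_rows:
  rows:
    - [[4, 1.5, 0, 0, 0, -0.14], [8, 3, 0, 0, 0, -0.28], [12, 4.4, 0, 0, 0, -0.42], [16, 5.9, 0, 0, 0, -0.56], [20, 7.3, 0, 0, 0, -0.7], [24, 8.8, 0, 0, 0, -0.84], [28, 10.2, 0, 0, 0, -0.98], [32.9, 11.9, 0, 0, 0, -1.12], [32.9, 11.9, 0, 0, 0, -1.18], [32.9, 11.9, 1.5, 0, 0, -1.18]]

```text
clock: 43.45
eef_pos: [478.9, 187.8, 258.4]
tool_rot: [3.139, 0.002, -3.007]
force: [0.4, -0.5, -0.5]
width: 28.4
gripper_force: 0.0
```

Emit:
send_rows:
  rows:
    - [[0, 0, 1.5, 0, 0, 0], [0, 0, 1.5, 0, 0, 0], [0, 0, 1.5, 0, 0, 0]]

```text
clock: 43.75
eef_pos: [478.7, 184.9, 242.5]
tool_rot: [-3.141, -0.001, -3.014]
force: [0.8, 0.1, -0.5]
width: 28.5
gripper_force: 0.0
```

```bash
python3 - <<'E'
from tinfit import *
T,H=look("p5.png"); print(go((479.7,184.9,187),3.27))
im,d=snap("top"); H,p=hubs(im,d,(238,158,292,240),n=2); print(H)
E
```

```text
tin cam [ 561.2 -202.3   28. ] res 0.21
 hub rel tin [25.1 38.7] rad 46.1 ang 0.99
 hub rel tin [ 22.9 -40.6] rad 46.6 ang -1.06
 hub rel tin [-23.1 -42.1] rad 48.0 ang -2.07
 hub rel tin [-23.4  40.7] rad 47.0 ang 2.09
 hub rel tin [-2.1 -1.8] rad 2.7 ang -2.43
([-0.06, -0.02, 5.6], [0.0, -0.0, -0.0])Traceback (most recent call last):
  File "<stdin>", line 3, in <module>
  File "tinfit.py", line 31, in hubs
    for u,v,_ in C[0][:n]:
                 ~^^^
TypeError: 'NoneType' object is not subscriptable
```

View pics/p5.png

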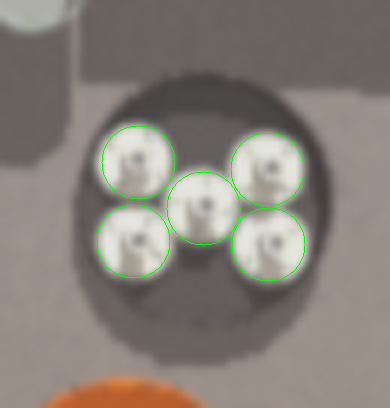

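The picture shows five hubs flat: the centre plus four on the ring. The near and far slots are still free, between the pairs at crop (135,200) and (267,200). Next I pick G for the near slot.

Emit:
send_rows:
  rows:
    - [[0, 0, 2, 0, 0, 0], [0, 0, 4, 0, 0, 0], [0, 0, 5, 0, 0, 0], [0, 0, 5.6, 0, 0, 0], [0, 0, 5.6, 0, 0, 0], [0, 0, 5.6, 0, 0, 0]]

```text
clock: 44.45
eef_pos: [479.4, 185.2, 187.4]
tool_rot: [3.141, 0.001, -3.014]
force: [-0.1, -0.6, 0.9]
width: 28.3
gripper_force: 0.0
```

Emit:
send_rows:
  rows:
    - [[0, 0, 0, 0, 0, 0], [0, 0, 0, 0, 0, 0], [0, 0, 0, 0, 0, 0], [0, 0, 0, 0, 0, 0]]
  grip: 255

```text
clock: 44.85
eef_pos: [479.5, 185.2, 187.8]
tool_rot: [3.141, 0.002, -3.013]
force: [-1.7, -0.1, 6.2]
width: 15.9
gripper_force: 58.5
```

Emit:
send_rows:
  rows:
    - [[0, 0, -2, 0, 0, 0], [0, 0, -5, 0, 0, 0], [0, 0, -8, 0, 0, 0], [0, 0, -10, 0, 0, 0], [0, 0, -10, 0, 0, 0], [0, 0, -10, 0, 0, 0]]

```text
clock: 45.45
eef_pos: [478.8, 185.0, 286.9]
tool_rot: [3.141, 0.0, -3.013]
force: [0.0, 0.2, -1.7]
width: 15.8
gripper_force: 58.5
```

```bash
sed -i 's/T=(563,-200.9)/T=(562.2,-200.4)/' tinfit.py; python3 - <<'E'
from tinfit import *
im,d=snap("top"); print(tinrim(im,d,(368,204),ang=(0,180))[1]); slot(3.1416,49.6,yaw=3.1416)
E
```

```text
[ 561.44274913 -202.17232408   28.        ]
slot [ 512.6 -200.4  270. ] yaw 3.142 ([1.53, -38.64, 1.64], [-0.0, -0.001, 0.128])
```

Emit:
send_rows:
  rows:
    - [[0.2, -4, 0, 0, 0, 0.03], [0.3, -8, 0, 0, 0, 0.06], [0.5, -12, 0, 0, 0, 0.09], [0.6, -16, 0, 0, 0, 0.12], [0.8, -20, 0, 0, 0, 0.128], [1, -24, 0, 0, 0, 0.128], [1.2, -28, 1, 0, 0, 0.128], [1.4, -33, 1.6, 0, 0, 0.128], [1.5, -36.5, 1.6, 0, 0, 0.128], [1.5, -38.6, 1.6, 0, 0, 0.128]]

```text
clock: 46.5
eef_pos: [512.1, -203.5, 269.0]
tool_rot: [-3.141, -0.003, 3.137]
force: [0.4, 0.2, -0.7]
width: 16.1
gripper_force: 58.7
```

Emit:
send_rows:
  rows:
    - [[0, 0, 4, 0, 0, 0], [0, 0, 8, 0, 0, 0], [0, 0, 12, 0, 0, 0], [0, 0, 14, 0, 0, 0], [0, 0, 14, 0, 0, 0], [0, 0, 14, 0, 0, 0]]

```text
clock: 47.1
eef_pos: [513.0, -199.6, 130.2]
tool_rot: [3.141, -0.002, -3.141]
force: [0.2, -0.2, -0.0]
width: 15.6
gripper_force: 58.6
```

```bash
python3 - <<'E'
from tinfit import *
slot(3.1416,49.6,yaw=3.1416,z=91.5)
E
```

```text
slot [ 512.6 -200.4   91.5] yaw 3.142 ([0.03, -0.09, 3.87], [0.001, -0.002, 0.0])
```

Emit:
send_rows:
  rows:
    - [[0, -0.1, 1, 0, 0, 0], [0, -0.1, 2, 0, 0, 0], [0, -0.1, 3, 0, 0, 0], [0, -0.1, 3.4, 0, 0, 0], [0, -0.1, 3.8, 0, 0, 0], [0, -0.1, 3.8, 0, 0, 0], [0, -0.1, 3.8, 0, 0, 0]]

```text
clock: 47.8
eef_pos: [513.7, -200.7, 92.8]
tool_rot: [3.142, 0.0, -3.141]
force: [3.3, 0.1, -2.2]
width: 15.7
gripper_force: 58.5
```

```bash
python3 - <<'E'
from tinfit import *
print(go((639.5,204.7,273),3.27))
E
```

```text
([-12.6, 40.53, -18.01], [-0.0, 0.0, -0.128])
```

Emit:
send_rows:
  rows:
    - [[0, 0, 0, 0, 0, 0], [0, 0, 0, 0, 0, 0], [0, 0, 0, 0, 0, 0], [0, 0, -4, 0, 0, 0], [0, 0, -9, 0, 0, 0], [0, 0, -14, 0, 0, 0], [0, 0, -18, 0, 0, 0], [0, 0, -18, 0, 0, 0]]
  grip: 170

```text
clock: 48.6
eef_pos: [515.5, -201.8, 278.5]
tool_rot: [-3.138, 0.01, 3.141]
force: [-0.5, -0.6, 0.3]
width: 28.5
gripper_force: 0.0
```

Emit:
send_rows:
  rows:
    - [[-1.2, 4, 0, 0, 0, -0.05], [-2.4, 8, 0, 0, 0, -0.1], [-3.7, 12, 0, 0, 0, -0.128], [-5, 16, 0, 0, 0, -0.128], [-6.2, 20, 0, 0, 0, -0.128], [-7.4, 24, 0, 0, 0, -0.128], [-8.7, 28, 0, 0, 0, -0.128], [-10, 32, 0, 0, 0, -0.128], [-11.2, 36, 0, 0, 0, -0.128], [-12.6, 40.5, 0, 0, 0, -0.128]]

```text
clock: 49.6
eef_pos: [638.8, 204.5, 271.5]
tool_rot: [-3.14, -0.003, -3.015]
force: [1.4, 0.4, 0.8]
width: 28.6
gripper_force: 0.0
```

Emit:
send_rows:
  rows:
    - [[0, 0, 1, 0, 0, 0], [0, 0, 2.5, 0, 0, 0], [0, 0, 2.5, 0, 0, 0], [0, 0, 2.5, 0, 0, 0]]

```text
clock: 50.0
eef_pos: [638.9, 202.0, 246.8]
tool_rot: [-3.14, -0.003, -3.016]
force: [0.1, 0.0, 0.4]
width: 28.8
gripper_force: 0.0
```

```bash
python3 - <<'E'
from tinfit import *
T,H=look("p6.png"); print(go((639.5,204.7,187),3.27))
E
```

```text
tin cam [ 559.9 -202.    28. ] res 0.2
 hub rel tin [25.7 41.4] rad 48.7 ang 1.02
 hub rel tin [-24.6  40.4] rad 47.3 ang 2.12
 hub rel tin [ 22.3 -39.1] rad 45.0 ang -1.05
 hub rel tin [-48.1  -0.5] rad 48.1 ang -3.13
 hub rel tin [-23.1 -42.4] rad 48.2 ang -2.07
 hub rel tin [-2.7 -0.9] rad 2.8 ang -2.83
([-0.04, 0.24, 6.07], [-0.001, -0.001, -0.003])
```

Emit:
send_rows:
  rows:
    - [[0, 0.2, 2, 0, 0, 0], [0, 0.2, 4, 0, 0, 0], [0, 0.2, 5, 0, 0, 0], [0, 0.2, 6, 0, 0, 0], [0, 0.2, 6, 0, 0, 0], [0, 0.2, 6, 0, 0, 0]]

```text
clock: 50.65
eef_pos: [639.5, 206.2, 188.4]
tool_rot: [3.141, 0.001, -3.014]
force: [0.2, 0.1, -0.2]
width: 28.3
gripper_force: 0.0
```

Emit:
send_rows:
  rows:
    - [[0, 0, 0, 0, 0, 0], [0, 0, 0, 0, 0, 0], [0, 0, 0, 0, 0, 0], [0, 0, 0, 0, 0, 0]]
  grip: 255

```text
clock: 51.05
eef_pos: [639.8, 206.5, 189.1]
tool_rot: [3.141, 0.002, -3.013]
force: [-0.1, -0.6, 5.4]
width: 15.7
gripper_force: 58.9
```

Emit:
send_rows:
  rows:
    - [[0, 0, -2, 0, 0, 0], [0, 0, -5, 0, 0, 0], [0, 0, -8, 0, 0, 0], [0, 0, -10, 0, 0, 0], [0, 0, -10, 0, 0, 0], [0, 0, -10, 0, 0, 0]]

```text
clock: 51.65
eef_pos: [638.7, 206.3, 287.4]
tool_rot: [-3.142, -0.001, -3.013]
force: [-0.8, -0.1, -1.4]
width: 15.8
gripper_force: 58.7
```

```bash
sed -i 's/T=(562.2,-200.4)/T=(561.4,-200.3)/' tinfit.py; python3 - <<'E'
from tinfit import *
im,d=snap("top"); print(tinrim(im,d,(368,204),ang=(0,180))[1]); slot(0,49,yaw=3.1416)
E
```

```text
[ 560.02765361 -202.05109508   28.        ]
slot [ 610.4 -200.3  270. ] yaw 3.142 ([7.97, -39.95, 1.69], [-0.001, -0.002, 0.128])
```

Emit:
send_rows:
  rows:
    - [[0.8, -4, 0, 0, 0, 0.03], [1.6, -8, 0, 0, 0, 0.06], [2.4, -12, 0, 0, 0, 0.09], [3.2, -16, 0, 0, 0, 0.12], [4, -20, 0, 0, 0, 0.128], [4.8, -24, 0, 0, 0, 0.128], [5.6, -28, 1, 0, 0, 0.128], [6.6, -33, 1.7, 0, 0, 0.128], [7.4, -37, 1.7, 0, 0, 0.128], [8, -40, 1.7, 0, 0, 0.128]]

```text
clock: 52.7
eef_pos: [608.9, -204.5, 268.6]
tool_rot: [-3.141, -0.004, 3.138]
force: [0.1, -0.4, -1.3]
width: 15.7
gripper_force: 58.8
```

Emit:
send_rows:
  rows:
    - [[0, 0, 4, 0, 0, 0], [0, 0, 8, 0, 0, 0], [0, 0, 12, 0, 0, 0], [0, 0, 13.8, 0, 0, 0], [0, 0, 13.8, 0, 0, 0], [0, 0, 13.8, 0, 0, 0]]

```text
clock: 53.3
eef_pos: [610.5, -200.5, 132.1]
tool_rot: [3.141, -0.002, -3.141]
force: [0.8, 0.8, 0.1]
width: 15.4
gripper_force: 58.7
```

```bash
python3 - <<'E'
from tinfit import *
slot(0,49,T=(561,-200.3),yaw=3.1416,z=92.5)
E
```

```text
slot [ 610.  -200.3   92.5] yaw 3.142 ([0.04, 0.02, 3.96], [0.0, -0.002, 0.0])
```

Emit:
send_rows:
  rows:
    - [[0.1, 0, 1, 0, 0, 0], [0.1, 0, 2, 0, 0, 0], [0.1, 0, 3, 0, 0, 0], [0.1, 0, 3.5, 0, 0, 0], [0.1, 0, 3.9, 0, 0, 0], [0.1, 0, 3.9, 0, 0, 0], [0.1, 0, 3.9, 0, 0, 0]]

```text
clock: 54.0
eef_pos: [610.0, -200.7, 94.0]
tool_rot: [-3.141, 0.0, -3.141]
force: [-0.3, -0.5, -0.2]
width: 15.8
gripper_force: 58.7
```

Emit:
send_rows:
  rows:
    - [[0, 0, 0, 0, 0, 0], [0, 0, 0, 0, 0, 0], [0, 0, 0, 0, 0, 0], [0, 0, -4, 0, 0, 0], [0, 0, -9, 0, 0, 0], [0, 0, -14, 0, 0, 0], [0, 0, -19, 0, 0, 0], [0, 0, -24, 0, 0, 0], [0, 0, -28, 0, 0, 0]]
  grip: 170

```text
clock: 54.9
eef_pos: [610.1, -200.7, 377.7]
tool_rot: [-3.141, 0.003, -3.142]
force: [0.9, 0.2, -0.2]
width: 28.6
gripper_force: 0.0
```

Emit:
send_rows:
  rows:
    - [[0.5, 4, -1, 0, 0, -0.05], [1, 8, -2, 0, 0, -0.1], [1.5, 12, -3, 0, 0, -0.128], [2, 16, -4, 0, 0, -0.128], [2.5, 20, -5, 0, 0, -0.128], [3, 24, -6, 0, 0, -0.128], [3.5, 28, -7, 0, 0, -0.128], [3.5, 28, -7, 0, 0, -0.128], [3.5, 28, -7, 0, 0, -0.128]]

```text
clock: 55.8
eef_pos: [574.6, 80.4, 444.3]
tool_rot: [-3.141, 0.001, -3.011]
force: [-0.7, -1.5, -0.4]
width: 28.3
gripper_force: 0.0
```

```bash
python3 - <<'E'
from tinfit import *
T,H=look("p7.png"); s=ctrl.read_state(); print(s["eef_pos"],s["clock"])
j,e=snap("scene"); a=cv2.resize(j[225:300,240:330],None,fx=5,fy=5,interpolation=2)
p=cv2.imread("pics/p7.png"); o=np.zeros((max(a.shape[0],p.shape[0]),a.shape[1]+p.shape[1],3),np.uint8); o[:a.shape[0],:a.shape[1]]=a;o[:p.shape[0],a.shape[1]:]=p[:600]; o=o[:600,:800]
print(o.shape); cv2.imwrite("pics/p7b.png",o)
# lid handle angle from blue lid in scene? 
im,d=snap("top","top7.png")
E
```

```text
tin cam [ 560. -202.   28.] res 0.21
 hub rel tin [-47.5  -0.5] rad 47.5 ang -3.13
 hub rel tin [23.2 39.6] rad 45.9 ang 1.04
 hub rel tin [ 22.2 -40.3] rad 46.0 ang -1.07
 hub rel tin [-23.2 -42.9] rad 48.8 ang -2.07
 hub rel tin [-23.5  41. ] rad 47.3 ang 2.09
 hub rel tin [46.4 -0.5] rad 46.4 ang -0.01
[574.72313581  78.7214932  443.93742787] 55.85
(408, 800, 3)
```

View pics/p7b.png

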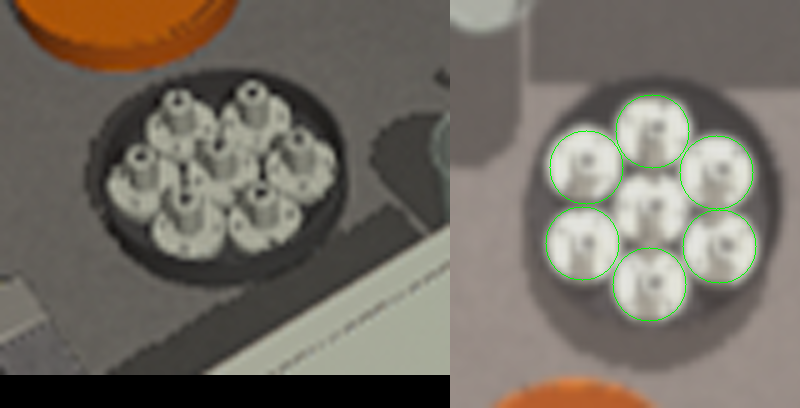

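All seven hubs lie flat, one in the middle and six round it. Next I go behind the open lid with closed fingers and push it over by the handle.

Emit:
send_rows:
  rows:
    - [[0, 4, 0, 0, 0, 0], [0, 8, 0, 0, 0, 0], [0, 12, 0, 0, 0, 0], [0, 16, 0, 0, 0, 0], [0, 20, 0, 0, 0, 0], [0, 24, 0, 0, 0, 0], [0, 28, 0, 0, 0, 0], [0, 32, 0, 0, 0, 0], [0, 32.5, 0, 0, 0, 0], [0, 32.5, 0, 0, 0, 0]]
  grip: 255

```text
clock: 56.95
eef_pos: [533.4, 401.9, 442.8]
tool_rot: [-3.141, -0.001, -3.013]
force: [0.1, -0.2, -0.5]
width: 0.2
gripper_force: 0.0
```

```bash
python3 - <<'E'
from tinfit import *
print(go((533,402,345),3.27)); snap("scene","l2.png")
E
```

```text
([0.03, 0.02, 9.78], [-0.001, -0.001, 0.001])
```

View pics/l2.png

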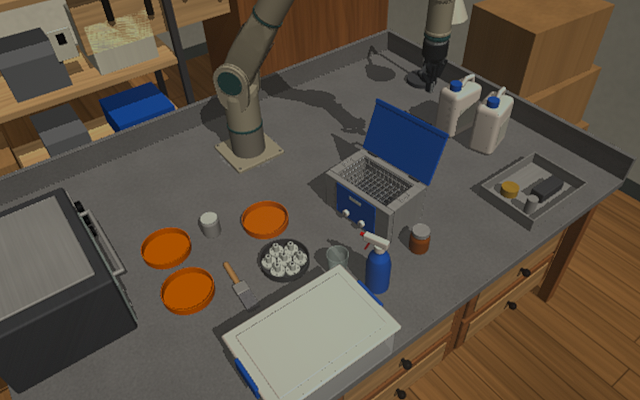

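The basket is empty, the tin is full at (285,260), and the fingers are behind the open lid. Going down and pushing forward.

Emit:
send_rows:
  rows:
    - [[0, 0, 3, 0, 0, 0], [0, 0, 6, 0, 0, 0], [0, 0, 9, 0, 0, 0], [0, 0, 9.8, 0, 0, 0], [0, 0, 9.8, 0, 0, 0]]

```text
clock: 57.5
eef_pos: [534.1, 399.4, 345.1]
tool_rot: [-3.139, -0.002, -3.016]
force: [0.3, -0.1, 0.6]
width: -0.5
gripper_force: 0.0
```

Emit:
send_rows:
  rows:
    - [[0, -1, 0, 0, 0, 0], [0, -2, 0, 0, 0, 0], [0, -3, -0.2, 0, 0, 0], [0, -4, -0.4, 0, 0, 0], [0, -5, -0.6, 0, 0, 0], [0, -6, -0.8, 0, 0, 0], [0, -7, -1, 0, 0, 0], [0, -8, -1.3, 0, 0, 0], [0, -9, -1.6, 0, 0, 0], [0, -10, -1.9, 0, 0, 0]]

```text
clock: 58.5
eef_pos: [546.1, 300.8, 364.6]
tool_rot: [-3.14, -0.001, -3.014]
force: [0.6, 0.1, -0.3]
width: 0.1
gripper_force: 0.3
```

Emit:
send_rows:
  rows:
    - [[0, -1, -0.2, 0, 0, 0], [0, -2, -0.3, 0, 0, 0], [0, -3, -0.4, 0, 0, 0], [0, -4, -0.4, 0, 0, 0], [0, -5, -0.4, 0, 0, 0], [0, -6, -0.4, 0, 0, 0], [0, -7, -0.4, 0, 0, 0], [0, -7, -0.4, 0, 0, 0]]

```text
clock: 59.3
eef_pos: [555.6, 230.9, 368.9]
tool_rot: [-3.14, 0.0, -3.016]
force: [-0.5, 0.8, -0.1]
width: -0.0
gripper_force: 0.0
```

Emit:
send_rows:
  rows:
    - [[0, 0, -2, 0, 0, 0], [0, 0, -5, 0, 0, 0], [0, 0, -8, 0, 0, 0], [0, 0, -8, 0, 0, 0], [0, 0, -8, 0, 0, 0], [0, 0, -8, 0, 0, 0], [0, 0, -8, 0, 0, 0], [0, 0, -8, 0, 0, 0], [0, 0, -8, 0, 0, 0], [0, 0, -8, 0, 0, 0]]

```text
clock: 60.3
eef_pos: [555.0, 233.1, 448.6]
tool_rot: [-3.141, -0.001, -3.013]
force: [0.8, -0.4, -0.5]
width: 0.0
gripper_force: 0.0
```

Emit:
send_rows:
  rows:
    - [[0, 0, 0, 0, 0, 0], [0, 0, 0, 0, 0, 0], [0, 0, 0, 0, 0, 0], [0, 0, 0, 0, 0, 0], [0, 0, 0, 0, 0, 0], [0, 0, 0, 0, 0, 0], [0, 0, 0, 0, 0, 0], [0, 0, 0, 0, 0, 0], [0, 0, 0, 0, 0, 0], [0, 0, 0, 0, 0, 0]]

```text
clock: 61.3
eef_pos: [555.0, 233.1, 448.9]
tool_rot: [3.142, -0.0, -3.013]
force: [0.5, -0.4, 0.0]
width: 0.0
gripper_force: 0.0
```

```bash
python3 - <<'E'
from tinfit import *
look(); snap("scene","l3.png")
E
```

```text
tin cam [ 560.1 -202.1   28. ] res 0.21
 hub rel tin [-23.6  41.1] rad 47.4 ang 2.09
 hub rel tin [24.9 42.7] rad 49.4 ang 1.04
 hub rel tin [ 22.1 -39. ] rad 44.9 ang -1.06
 hub rel tin [-23.8 -42.9] rad 49.1 ang -2.08
 hub rel tin [-47.   -0.5] rad 47.0 ang -3.13
 hub rel tin [44.5  0.1] rad 44.5 ang 0.0
```

View pics/l3.png

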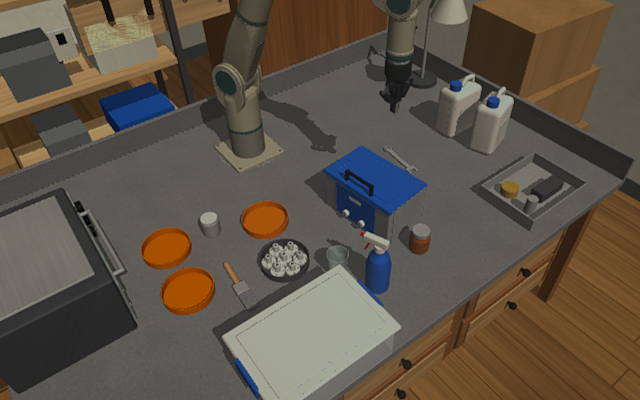

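The lid looks closed, just as it was at the start, and the tin stands full at (285,260). After a short settle I'll check the lid against the first picture and hand in.

Emit:
send_rows:
  rows:
    - [[0, 0, 0, 0, 0, 0], [0, 0, 0, 0, 0, 0], [0, 0, 0, 0, 0, 0], [0, 0, 0, 0, 0, 0], [0, 0, 0, 0, 0, 0], [0, 0, 0, 0, 0, 0], [0, 0, 0, 0, 0, 0], [0, 0, 0, 0, 0, 0], [0, 0, 0, 0, 0, 0], [0, 0, 0, 0, 0, 0]]

```text
clock: 62.4
eef_pos: [555.0, 233.1, 448.9]
tool_rot: [3.142, -0.0, -3.013]
force: [0.4, 0.1, -0.3]
width: -0.1
gripper_force: 0.0
```

```bash
python3 - <<'E'
from tinfit import *
a=cv2.imread("pics/scene0.png"); b,_=snap("scene"); dif=cv2.absdiff(a,b)[145:235,320:430].mean(); print("lid diff",dif)
if dif<4: print(ctrl.finish_job())
E
```

```text
lid diff 0.9955892255892256
the job is handed in; nothing more can be done
None
```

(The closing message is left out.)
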